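Cover the amplifier bays from the roll-top cabinet, then close it

ROBOT

A 6-joint arm with a two-finger parallel gripper is mounted at the origin on the work surface. World frame = base frame: x ahead of the robot, y to its left, z up, the work surface at z = 0. Lengths are in m, angles in rad, forces in N, time in s.
With the tool pointing down it reaches from about 0.3 to 0.875 m from the base axis. Payload 6.4 kg.
Tool frame: the origin (TCP) lies midway between the tips of the shut fingers; the grasp point (between the pads) lies 19 mm behind it (ctrl.pinch_z is the distance from the TCP to the grasp point, in m); z points along the fingers, y is the line along which they close (so a half turn about z gives the same grasp; the last joint's range is limited). The gripper opens to 85 mm and grips with 20 to 120 N. Pads are 22 mm wide; open, the fingers measure 114 mm over their backs; the gripper's body (76 mm by 85 mm) begins 54 mm behind the grasp point. The pads swing forward as they close: fully open they stand 13 mm farther back than shut.
Start: joints at [-1.373, 0.181, 1.607, -0, 1.354, -0.206], TCP at [0.226, -0.529, 0.231] pointing down, gripper open.
Joint ranges: [-2.99, 2.99], [-0.89, 2.07], [0.3, 2.58], [-1.14, 4.28], [0, 2.63], [-3.12, 3.12]. Speed limits (rad/s): [2.57, 2.57, 3.01, 3.14, 3.14, 3.14].

INTERFACE

Orientations are given as a unit quaternion [w, x, y, z].
In Python, from bench import ctrl gives the robot as it stands.
- The arm moves only by the tool apply_moves, never from a script. Its argument "moves" is a list of rows, each an object with "jaw": the opening, from 0 (shut) to 1 (fully open); "offset": the shift along the tool's x, y, z in mm, a list of three; "rot": the turn, a rotation vector about the tool's x, y, z in degrees, a list of three. In form: [{"jaw": jaw, "offset": [dx, dy, dz], "rot": [ax, ay, az]}, ...]. A call has exactly 5 rows; each row shifts and turns the commanded pose from where the row before left it, along the tool's axes as they then stand; what a row does not reach is not made up. A row lasts 1/8 s, in which the tool goes at most 62.5 mm and 10.7 degrees, less where a joint would pass 70% of its speed; a pose out of reach is approached as far as the arm can. A call is refused whole if a number of a shift passes 62.5 or a number of a turn 10.7, either way. A call with a gripper value outside its range is refused whole. The fingers move at their own pace and stop on an object; the grip force is fixed at half the most. Time passes only in rows, so rows that do not move let the fingers close, or fill a call up. It gives the time, the measured TCP pose, the force, the opening and the grip force at its end, in the units of the state.
- ctrl.get_obs(): the state, without advancing time (a new reading comes with each control period).
- ctrl.camera(name): name is "side" or "top" or "wrist"; returns (picture, depth): 400x640x3 uint8, red, green, blue; 400x640 float32, m along the optical axis (not along the pixel's ray), 0 where there is no reading.
- ctrl.camera_params(name): a dict with "K" (3x3 intrinsics, pixels), "dist" ([k1, k2, p1, p2, k3] as OpenCV has them; the pictures are not rectified), "cam_to_world" (4x4, takes a point from camera to world coordinates); the wrist camera has in their place "mount" (4x4, takes a point from camera to tool coordinates, whose origin is the TCP and whose axes are the flange's). Camera axes: x right, y down, z forward; pixel columns grow to the right and rows downward; lengths in m; the calibration is good to about 2 mm. A picture is of the moment at which its call begins: read the wrist's pose just before it. camera_params takes no time and is no camera call.
- ctrl.hand_in(): hands the job in; it is judged then, once.
Trained networks look in the newest picture that a camera, given by its name, has taken for a name from the list of things; names that differ only in an ending like _2 or _b are one class to them, and where a whole thing is asked for, a point or a joint stands for the part that bears it (a point fixed in the world has none). Each returns a list of dicts, best first, with "score" (0 to 1); they miss things now and then, are a little off and sometimes report something else, mostly with a low value. They report only what shows in the picture. A call takes as long as a camera call.
- ctrl.outline_of(camera, target): "region" (400x640 bool, what is visible of it) and "position" ([column, row] in pixels, amid what is visible of it).
The state is a dict: "time_s": time; "q": joint angles; "dq": joint speeds; "joint_efforts": joint torques, N m; "eef_pos": TCP position; "eef_rot": TCP orientation; "wrist_force": force on the tool from outside, world axes, zero at the start; "torque": the same for the moment, N m; "opening": opening from 0.0 (shut) to 1.0 (fully open); "grasp_force": force on a finger pad.
Only numpy, scipy, OpenCV 4.12 (cv2) and the standard library are available. Lean on these libraries where they do the work, as an engineer would, in place of code of your own. Each camera call takes 0.05 s, during which the arm holds its last target. There are 200 camera calls.

TASK

Raise the roll-top cabinet's slatted shutter until it stays open by itself, then take out every cover plate in the cabinet, lay each in the amplifier bay framed in its own colour, rib upwards, and press it down until it sits level and fully home on the bay's floor. Then draw the shutter right down again by its handle to close the empty cabinet. Do not push about the solder tin or the screwdriver lying around.

Things in the scene. Friction and masses are not known exactly. Their poses are not given: they have to be found in the camera images.
- shutter (a joint): slatted shutter of the roll-top cabinet, turn about the track axis in rad: 0 = closed, down at the front; 1.5 = fully open, run back over the rear hood. Weighs 0.5 kg: below about 0.6 it falls shut, from 0.6 to 1.0 it may rest, beyond about 1.0 it runs open by itself and stays. 3 to 6 N at the handle raises it.
- shutter_handle (a point): middle of the shutter's handle: round steel bar 10 mm thick, 124 mm long between two end posts, parallel to cabinet y, 50 mm out from the slats' outer face. Closed, it stands in front of the cabinet 70 mm above the table; it moves on an arc about track_axis, at (-0.225 cos a, 0, 0.225 sin a) m from it in cabinet axes, a = joint value + 0.087 rad.
- track_axis (a point): centre of the curved side tracks, midway between the side cheeks, 50 mm above the table (level with the cabinet's floor); its axes are the cabinet's
- cabinet: grey roll-top cabinet, fixed, 400 wide (y), 340 deep (x), 220 mm high; round side cheeks 380 mm apart, 8 mm high kerbs 46 mm wide inside each and 12-32 mm before the axis. Front faces its -x. Origin on the table. Inner floor 50 mm up; slats run 170 mm from track_axis; a hood covers all behind it; open, it is free from above and in front. Plates lie inside in a row, ribs about along cabinet x, 95 mm before the axis.
- chassis: black amplifier chassis, fixed, 270 mm (x) by 188 mm (y), rim 66 mm high. Origin: centre of its underside. Bays in two rows, divided by 18 and 20 mm bars.
- plate_red: red plastic cover plate, 100 x 58 mm and 10 mm thick, with an upright grip rib (60 mm long, 12 mm thick, rising 27 mm above the plate, so 37 mm in all) along its middle. Mass about 0.12 kg. Origin: centre of the flat underside; x along the rib and the long side, z up. Symmetric under a half turn about z.
- plate_yellow: yellow plastic cover plate, 100 x 58 mm and 10 mm thick, with an upright grip rib (60 mm long, 12 mm thick, rising 27 mm above the plate, so 37 mm in all) along its middle. Mass about 0.12 kg. Origin: centre of the flat underside; x along the rib and the long side, z up. Symmetric under a half turn about z.
- plate_blue: blue plastic cover plate, 100 x 58 mm and 10 mm thick, with an upright grip rib (60 mm long, 12 mm thick, rising 27 mm above the plate, so 37 mm in all) along its middle. Mass about 0.12 kg. Origin: centre of the flat underside; x along the rib and the long side, z up. Symmetric under a half turn about z.
- plate_white: white plastic cover plate, 100 x 58 mm and 10 mm thick, with an upright grip rib (60 mm long, 12 mm thick, rising 27 mm above the plate, so 37 mm in all) along its middle. Mass about 0.12 kg. Origin: centre of the flat underside; x along the rib and the long side, z up. Symmetric under a half turn about z.
- bay_red (a point): floor middle of the red-framed bay on the chassis: recess 108 (chassis x) by 66 (y) by 11 mm deep, floor 55 mm above the table. A fully home plate has its origin here, rib along chassis x. Near each end, 41 mm from the middle along x, a stiff rubber seat bar stands 8 mm up, so a plate just laid in sits 8 mm high. Each bar sinks under about 6 N, stays where pushed, not by a plate's weight.
- bay_yellow (a point): floor middle of the yellow-framed bay on the chassis: recess 108 (chassis x) by 66 (y) by 11 mm deep, floor 55 mm above the table. A fully home plate has its origin here, rib along chassis x. Near each end, 41 mm from the middle along x, a stiff rubber seat bar stands 8 mm up, so a plate just laid in sits 8 mm high. Each bar sinks under about 6 N, stays where pushed, not by a plate's weight.
- bay_blue (a point): floor middle of the blue-framed bay on the chassis: recess 108 (chassis x) by 66 (y) by 11 mm deep, floor 55 mm above the table. A fully home plate has its origin here, rib along chassis x. Near each end, 41 mm from the middle along x, a stiff rubber seat bar stands 8 mm up, so a plate just laid in sits 8 mm high. Each bar sinks under about 6 N, stays where pushed, not by a plate's weight.
- bay_white (a point): floor middle of the white-framed bay on the chassis: recess 108 (chassis x) by 66 (y) by 11 mm deep, floor 55 mm above the table. A fully home plate has its origin here, rib along chassis x. Near each end, 41 mm from the middle along x, a stiff rubber seat bar stands 8 mm up, so a plate just laid in sits 8 mm high. Each bar sinks under about 6 N, stays where pushed, not by a plate's weight.
- tin: bystander: green solder tin, 64 mm across, 24 mm high, in front of the chassis; origin at its underside's centre
- screwdriver: bystander: red screwdriver lying between cabinet and chassis, about 200 mm long

How it is judged:
By the outcome, as a careful person would: the job done as asked, in the order asked, and still so for the second after the job is handed in, with the robot touching nothing.
Of plate_red, plate_yellow, plate_blue, plate_white only 2 to 4 are there at a start; the rules pass over those that are not, and their reading is None.
At some moment in a run one of plate_red, plate_yellow, plate_blue, plate_white may be knocked a few centimetres aside while the robot is not near it.
Once in a run the grip may slacken for a moment while it holds something.
It also fails if it takes over 210 s, if anything falls off the work surface, if the arm or the gripper's body presses on something with over 40 N, if the wrist force passes 120 N, or if a joint passes its speed limit or range.

## Working session

There is one attempt and no reset: what is moved stays moved. The work goes in short steps, Python scripts to look and compute and a tool call to move; the robot and the scene stay as the last step left them, time stands still between calls to the robot, and variables do not carry over. Pictures are saved under pics/ and viewed, at most 14 in all, crops included, and the job is handed in when it is done.

Besides the shell and the picture viewer there is one more tool, called after ">>>" as name(argument=value, ...) on one line, values as JSON. apply_moves: Moves the arm, as the interface text tells. Its arguments: {"type":"object","properties":{"moves":{"type":"array"}},"required":["moves"]}

```bash
ls; mkdir -p pics
cat > h.py <<'E'
import numpy as np, cv2
from scipy.spatial.transform import Rotation as R
from bench import ctrl
def q2R(q): return R.from_quat([q[1],q[2],q[3],q[0]])
def shot(cam,fn=None):
    o=ctrl.get_obs(); im,d=ctrl.camera(cam); p=ctrl.camera_params(cam)
    if 'mount' in p:
        T=np.eye(4);T[:3,:3]=q2R(o['eef_rot']).as_matrix();T[:3,3]=o['eef_pos'];T=T@np.array(p['mount'])
    else: T=np.array(p['cam_to_world'])
    if fn: cv2.imwrite('pics/'+fn,im[:,:,::-1])
    return im,d,np.array(p['K']),np.array(p['dist']),T
def cloud(d,K,dist,T):
    v,u=np.mgrid[0:400,0:640]
    n=cv2.undistortPoints(np.stack([u,v],-1).reshape(-1,1,2).astype(np.float64),K,dist).reshape(400,640,2)
    P=np.concatenate([n*d[...,None],d[...,None]],-1)
    return P@T[:3,:3].T+T[:3,3]
E
python3 - <<'E'
from h import *
for c in ['top','side']:
    im,d,K,D,T=shot(c,c+'0.png'); P=cloud(d,K,D,T); np.save(c+'0.npy',P)
    print(c,T.round(3).tolist())
    for n in ['shutter_handle','cabinet','chassis','plate_red','plate_yellow','plate_blue','plate_white','tin','screwdriver']:
        for o in ctrl.outline_of(c,n)[:1]:
            m=o['region']&(d>0); print(n,round(o['score'],2),np.round(o['position']),m.sum(),np.median(P[m],0).round(3) if m.any() else '')
o=ctrl.get_obs();print(o['eef_pos'],o['eef_rot'],o['opening'],o['time_s'])
E
```

```text
pics
top [[-0.006, -0.997, 0.078, 0.418], [-1.0, 0.006, 0.006, 0.008], [-0.007, -0.078, -0.997, 1.193], [0.0, 0.0, 0.0, 1.0]]
shutter_handle 0.92 [457. 178.] 17347 [ 0.548 -0.251  0.198]
cabinet 0.55 [449. 146.] 31270 [ 0.602 -0.241  0.196]
chassis 0.6 [215. 196.] 10711 [0.536 0.252 0.06 ]
plate_yellow 0.18 [217. 192.] 11173 [0.535 0.251 0.06 ]
plate_white 0.37 [215. 193.] 10894 [0.535 0.252 0.06 ]
tin 0.94 [242. 274.] 666 [0.353 0.201 0.023]
screwdriver 0.62 [329. 244.] 575 [0.42  0.    0.021]
side [[-0.957, 0.274, -0.092, 0.617], [0.289, 0.91, -0.298, 0.356], [0.002, -0.312, -0.95, 1.214], [0.0, 0.0, 0.0, 1.0]]
shutter_handle 0.91 [268. 102.] 8181 [ 0.558 -0.245  0.208]
cabinet 0.74 [337. 307.] 9116 [0.538 0.258 0.061]
chassis 0.77 [333. 309.] 9337 [0.538 0.258 0.061]
tin 0.72 [399. 270.] 523 [0.354 0.203 0.023]
screwdriver 0.92 [349. 201.] 339 [ 0.415 -0.002  0.023]
[ 0.22594592 -0.52875391  0.23129288] [-6.16482841e-06  9.79685636e-01  2.00539411e-01  1.24943177e-06] 1.0007096740448165 1.0
```

View pics/top0.png

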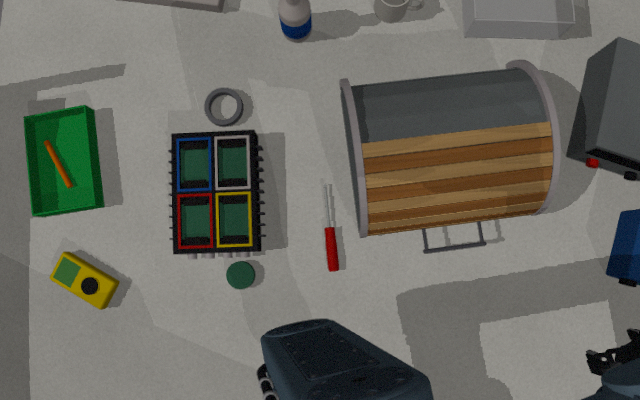

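View pics/side0.png

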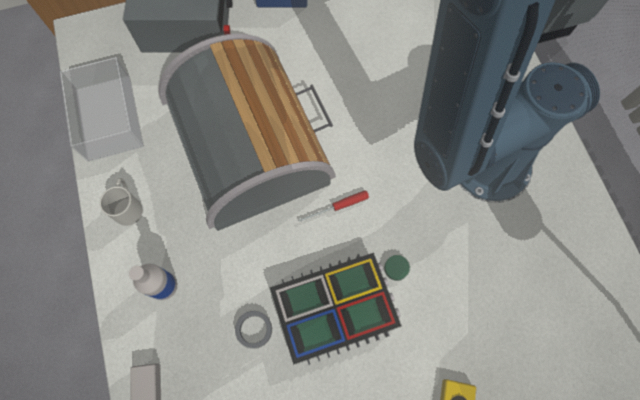

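The top view shows the cabinet on the right with its handle bar from about (425,250) to (485,244). The chassis is at (215,192), with bays blue and white in the far row and red and yellow in the near row. The tin is at (241,274) and the screwdriver at (331,230). The side view agrees.

Run:
```python
from h import *
from scipy.optimize import least_squares
P=np.load('top0.npy'); im=cv2.imread('pics/top0.png')
p=ctrl.camera_params('top');K=np.array(p['K']);D=np.array(p['dist']);T=np.array(p['cam_to_world'])
def ray(u,v,z):
    n=cv2.undistortPoints(np.array([[[u,v]]],float),K,D)[0,0]; r=T[:3,:3]@np.array([n[0],n[1],1]); return T[:3,3]+r*(z-T[2,3])/r[2]
a,b=ray(425.5,250.5,.07),ray(484.5,244.5,.07); print('handle',a.round(4),b.round(4),np.linalg.norm(a-b))
# slats: colour brown
hsv=cv2.cvtColor(im,cv2.COLOR_BGR2HSV)
m=(hsv[...,0]>8)&(hsv[...,0]<25)&(hsv[...,1]>90)&(P[...,2]>.08);m[:,:340]=0;m[:,560:]=0
m=cv2.erode(m.astype(np.uint8),np.ones((3,3)))>0
Q=P[m];print(len(Q))
def f(x):
    th,d0,r,z0=x; s=Q[:,0]*np.cos(th)+Q[:,1]*np.sin(th)-d0
    return np.hypot(s,Q[:,2]-z0)-r
s=least_squares(f,[0.1,.6,.175,.05],loss='soft_l1',f_scale=.003);print('cyl',s.x,np.std(s.fun))
th=s.x[0];y=-Q[:,0]*np.sin(th)+Q[:,1]*np.cos(th);print('y range',np.percentile(y,[.5,99.5]))
g=lambda x:f([x[0],x[1],.175,.05]); s=least_squares(g,[0.1,.6],loss='soft_l1',f_scale=.003);print('cylfix',s.x)
# bays
for n,lo,hi in [('blue',(100,120,60),(130,255,255)),('yellow',(22,120,100),(35,255,255)),('white',(0,0,150),(180,50,255)),('red',(0,150,80),(8,255,255))]:
    mm=cv2.inRange(hsv,lo,hi); mm[:125]=0;mm[260:]=0;mm[:,:168]=0;mm[:,264:]=0
    v,u=np.nonzero(mm); r=cv2.minAreaRect(np.stack([u,v],1).astype(np.float32)); 
    print(n,len(u),r,ray(*r[0],.066).round(4))
    bx=cv2.boxPoints(r); print([ray(*q,.066)[:2].round(3).tolist() for q in bx])
```

```text
handle [ 0.4063 -0.207   0.07  ] [ 0.4178 -0.3378  0.07  ] 0.1313040388374923
15539
cyl [0.12080937 0.60218898 0.17559909 0.04782422] 0.06014294985634472
y range [-0.50168758 -0.13465375]
cylfix [0.12090133 0.60352637]
blue 485 ((193.48532104492188, 163.98611450195312), (53.806610107421875, 34.55732345581055), 88.36341857910156) [0.6001 0.3018 0.066 ]
[[0.66, 0.344], [0.661, 0.266], [0.541, 0.26], [0.539, 0.338]]
yellow 442 ((233.5, 219.5), (55.0, 35.0), 90.0) [0.4764 0.2109 0.066 ]
[[0.537, 0.25], [0.537, 0.173], [0.416, 0.172], [0.416, 0.249]]
white 6 ((211.0117645263672, 255.94703674316406), (22.34383773803711, 0.9761872887611389), 12.52880859375) [0.3969 0.2602 0.066 ]
[[0.401, 0.285], [0.403, 0.284], [0.393, 0.236], [0.391, 0.236]]
red 396 ((194.58599853515625, 220.59486389160156), (54.70112228393555, 34.62553024291992), 88.40885925292969) [0.4744 0.2974 0.066 ]
[[0.534, 0.339], [0.536, 0.261], [0.415, 0.257], [0.413, 0.334]]
```

```bash
cat > plan.py <<'E'
from h import *
import json
def wrap(a): return (a+np.pi)%(2*np.pi)-np.pi
def plan(wps, start=None, vert=True):
    """wps: (x,y,z,yaw_of_tool_y,jaw,rows); prints calls of 5 rows, integers"""
    o=ctrl.get_obs()
    p=np.array(o['eef_pos']) if start is None else np.array(start[:3])
    Rm=q2R(o['eef_rot'])
    if start is not None: Rm=R.from_euler('z',start[3])*R.from_matrix(np.array([[0,1,0],[1,0,0],[0,0,-1.]]))
    rows=[]
    for x,y,z,yaw,jaw,n in wps:
        tgt=np.array([x,y,z])
        Rt=R.from_euler('z',yaw)*R.from_matrix(np.array([[0,1,0],[1,0,0],[0,0,-1.]]))  # tool y->yaw dir, x->yaw+90
        for k in range(n):
            d=Rm.inv().apply((tgt-p)/(n-k))*1000; rv=np.degrees((Rm.inv()*Rt).as_rotvec())/(n-k)
            d=np.clip(np.round(d,0 if n-k>1 else 1),-62,62); rv=np.clip(np.round(rv,1),-10.6,10.6)
            rows.append({"jaw":jaw,"offset":[float(v) for v in d],"rot":[float(v) for v in rv]})
            p=p+Rm.apply(d/1000); Rm=Rm*R.from_rotvec(np.radians(rv))
    for i in range(0,len(rows),5): print(json.dumps(rows[i:i+5]).replace(' ','').replace('.0,',',').replace('.0]',']').replace('"','').replace('-0,','0,'))
    print('end',p.round(4),'yaw',np.arctan2(*Rm.as_matrix()[[1,0],1]).round(4),len(rows))
E
python3 - <<'E'
from plan import *
plan([(.35,-.36,.22,.12,.5,8),(.413,-.271,.14,.12,.5,4),(.413,-.271,.08,.12,.5,3)])
E
```

```text
[{jaw:0.5,offset:[23,-13,1],rot:[0,0,-9.2]},{jaw:0.5,offset:[24,-10,1],rot:[0,0,-9.2]},{jaw:0.5,offset:[26,-5,2],rot:[0,0,-9.2]},{jaw:0.5,offset:[26,-1,1],rot:[0,0,-9.2]},{jaw:0.5,offset:[26,3,2],rot:[0,0,-9.2]}]
[{jaw:0.5,offset:[25,7,1],rot:[0,0,-9.2]},{jaw:0.5,offset:[24,10,2],rot:[0,0,-9.3]},{jaw:0.5,offset:[22,14.7,1.3],rot:[0,0,-9.2]},{jaw:0.5,offset:[20,18,20],rot:[0,0,-0]},{jaw:0.5,offset:[20,18,20],rot:[0,0,-0]}]
[{jaw:0.5,offset:[20,19,20],rot:[0,0,-0]},{jaw:0.5,offset:[20.9,18.1,20],rot:[0,0,-0]},{jaw:0.5,offset:[0,0,20],rot:[0,0,-0]},{jaw:0.5,offset:[0,0,20],rot:[0,0,-0]},{jaw:0.5,offset:[0,0,20],rot:[0,0,-0]}]
end [ 0.413 -0.271  0.08 ] yaw 0.1193 15
```

>>> apply_moves(moves=[{"jaw": 0.5, "offset": [23, -13, 1], "rot": [0, 0, -9.2]}, {"jaw": 0.5, "offset": [24, -10, 1], "rot": [0, 0, -9.2]}, {"jaw": 0.5, "offset": [26, -5, 2], "rot": [0, 0, -9.2]}, {"jaw": 0.5, "offset": [26, -1, 1], "rot": [0, 0, -9.2]}, {"jaw": 0.5, "offset": [26, 3, 2], "rot": [0, 0, -9.2]}])

```text
time_s: 1.62
eef_pos: [0.3049, -0.4231, 0.2244]
eef_rot: [0.0, 0.822, 0.57, -0.0]
wrist_force: [-0.4, 1.3, 0.4]
opening: 0.509
grasp_force: 0.0
```

>>> apply_moves(moves=[{"jaw": 0.5, "offset": [25, 7, 1], "rot": [0, 0, -9.2]}, {"jaw": 0.5, "offset": [24, 10, 2], "rot": [0, 0, -9.3]}, {"jaw": 0.5, "offset": [22, 15, 1], "rot": [0, 0, -9.2]}, {"jaw": 0.5, "offset": [20, 18, 20], "rot": [0, 0, 0]}, {"jaw": 0.5, "offset": [20, 18, 20], "rot": [0, 0, 0]}])

```text
time_s: 2.25
eef_pos: [0.382, -0.3155, 0.1802]
eef_rot: [0.001, 0.664, 0.748, -0.0]
wrist_force: [-0.1, 0.8, -0.2]
opening: 0.501
grasp_force: 0.0
```

>>> apply_moves(moves=[{"jaw": 0.5, "offset": [20, 19, 20], "rot": [0, 0, 0]}, {"jaw": 0.5, "offset": [21, 18, 20], "rot": [0, 0, 0]}, {"jaw": 0.5, "offset": [0, 0, 0], "rot": [0, 0, 0]}, {"jaw": 0.5, "offset": [0, 0, 0], "rot": [0, 0, 0]}, {"jaw": 0.5, "offset": [0, 0, 0], "rot": [0, 0, 0]}])

```text
time_s: 2.88
eef_pos: [0.4133, -0.2722, 0.1413]
eef_rot: [0.001, 0.664, 0.748, -0.0]
wrist_force: [0.2, 0.3, -0.1]
opening: 0.502
grasp_force: 0.0
```

Run:
```python
from plan import *
o=ctrl.get_obs();print(np.round(o['eef_pos'],4),np.round(o['eef_rot'],4),o['time_s'],o['opening'])
im,d,K,D,T=shot('wrist','w1.png');P=cloud(d,K,D,T)
m=(d>0)&(abs(P[...,2]-.072)<.006)&(P[...,0]<.43)&(P[...,0]>.38)&(P[...,1]>-.36)&(P[...,1]<-.18)
Q=P[m];print(m.sum(),np.median(Q,0))
for a,b in [(-.36,-.30),(-.30,-.27),(-.27,-.24),(-.24,-.18)]:
    q=Q[(Q[:,1]>a)&(Q[:,1]<b)];print(a,len(q),np.median(q,0).round(4) if len(q) else '')
```

```text
[ 0.4133 -0.2722  0.1413] [ 1.000e-03  6.640e-01  7.477e-01 -2.000e-04] 2.875 0.5018087731988737
2961 [ 0.41363828 -0.2555242   0.07407133]
-0.36 665 [ 0.42   -0.3206  0.0742]
-0.3 536 [ 0.4153 -0.2847  0.0743]
-0.27 585 [ 0.4117 -0.2548  0.0742]
-0.24 1175 [ 0.4095 -0.2127  0.0737]
```

View pics/w1.png

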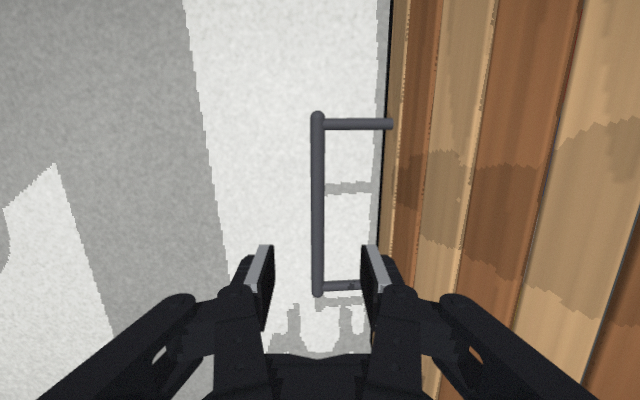

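The wrist view shows the bar upright at column 318, rows 115–290, centred between the fingers. I can lower, grip and raise it.

>>> apply_moves(moves=[{"jaw": 0.5, "offset": [0, 1, 30], "rot": [0, 0, 0]}, {"jaw": 0.5, "offset": [0, 0, 30], "rot": [0, 0, 0]}, {"jaw": 0.5, "offset": [0, 0, 30], "rot": [0, 0, 0]}, {"jaw": 0.5, "offset": [0, 0, 0], "rot": [0, 0, 0]}, {"jaw": 0, "offset": [0, 0, 0], "rot": [0, 0, 0]}])

```text
time_s: 3.55
eef_pos: [0.4147, -0.2718, 0.0515]
eef_rot: [0.001, 0.664, 0.748, -0.0]
wrist_force: [1.3, 0.1, 1.0]
opening: 0.302
grasp_force: 0.0
```

>>> apply_moves(moves=[{"jaw": 0, "offset": [0, 0, 0], "rot": [0, 0, 0]}, {"jaw": 0, "offset": [0, 0, 0], "rot": [0, 0, 0]}, {"jaw": 0, "offset": [0, 0, 0], "rot": [0, 0, 0]}, {"jaw": 0, "offset": [0, 0, 0], "rot": [0, 0, 0]}, {"jaw": 0, "offset": [0, 0, 0], "rot": [0, 0, 0]}])

```text
time_s: 4.18
eef_pos: [0.4135, -0.2721, 0.0519]
eef_rot: [0.0, 0.663, 0.748, -0.001]
wrist_force: [-8.5, -2.1, 5.8]
opening: 0.093
grasp_force: 58.6
```

>>> apply_moves(moves=[{"jaw": 0, "offset": [0, 3, -22], "rot": [0, 0, 0]}, {"jaw": 0, "offset": [0, 5, -22], "rot": [0, 0, 0]}, {"jaw": 0, "offset": [0, 8, -21], "rot": [0, 0, 0]}, {"jaw": 0, "offset": [0, 9, -21], "rot": [0, 0, 0]}, {"jaw": 0, "offset": [0, 12, -19], "rot": [0, 0, 0]}])

```text
time_s: 4.8
eef_pos: [0.4486, -0.2679, 0.157]
eef_rot: [-0.001, 0.664, 0.748, -0.003]
wrist_force: [-11.4, -6.3, 1.7]
opening: 0.092
grasp_force: 58.5
```

>>> apply_moves(moves=[{"jaw": 0, "offset": [0, 13, -18], "rot": [0, 0, 0]}, {"jaw": 0, "offset": [0, 15, -17], "rot": [0, 0, 0]}, {"jaw": 0, "offset": [0, 17, -15], "rot": [0, 0, 0]}, {"jaw": 0, "offset": [0, 18, -13], "rot": [0, 0, 0]}, {"jaw": 0, "offset": [0, 19, -11], "rot": [0, 0, 0]}])

```text
time_s: 5.42
eef_pos: [0.5313, -0.2582, 0.2344]
eef_rot: [0.001, 0.664, 0.748, -0.002]
wrist_force: [-12.1, 0.1, 17.2]
opening: 0.087
grasp_force: 62.3
```

>>> apply_moves(moves=[{"jaw": 0, "offset": [0, 20, -9], "rot": [0, 0, 0]}, {"jaw": 0, "offset": [0, 21, -7], "rot": [0, 0, 0]}, {"jaw": 0, "offset": [0, 22, -5], "rot": [0, 0, 0]}, {"jaw": 0, "offset": [0, 20, -3], "rot": [0, 0, 0]}, {"jaw": 0, "offset": [0, 0, 0], "rot": [0, 0, 0]}])

```text
time_s: 6.05
eef_pos: [0.6177, -0.2478, 0.258]
eef_rot: [0.004, 0.663, 0.748, 0.001]
wrist_force: [2.3, 0.1, 8.5]
opening: 0.089
grasp_force: 64.3
```

>>> apply_moves(moves=[{"jaw": 0.6, "offset": [0, 0, 0], "rot": [0, 0, 0]}, {"jaw": 0.6, "offset": [0, 0, 0], "rot": [0, 0, 0]}, {"jaw": 0.6, "offset": [0, 5, 0], "rot": [0, 0, 0]}, {"jaw": 0.6, "offset": [0, 5, -15], "rot": [0, 0, 0]}, {"jaw": 0.6, "offset": [0, 0, -40], "rot": [0, 0, 0]}])

```text
time_s: 6.68
eef_pos: [0.624, -0.2448, 0.3068]
eef_rot: [-0.003, 0.664, 0.748, -0.0]
wrist_force: [1.0, -0.1, 0.7]
opening: 0.601
grasp_force: 0.0
```

Run:
```python
from plan import *
o=ctrl.get_obs();print(np.round(o['eef_pos'],4))
# back off to see
plan([(.47,-.25,.36,.12-np.pi/2,.5,10)])
```

```text
[ 0.624  -0.2448  0.3068]
[{jaw:0.5,offset:[1,-15,-5],rot:[0,0,9]},{jaw:0.5,offset:[-1,-15,-5],rot:[0,0,9]},{jaw:0.5,offset:[-3,-15,-5],rot:[0,0,9]},{jaw:0.5,offset:[-6,-14,-5],rot:[0,0,9]},{jaw:0.5,offset:[-8,-13,-5],rot:[0,0,9]}]
[{jaw:0.5,offset:[-10,-12,-6],rot:[-0.1,0,9]},{jaw:0.5,offset:[-12,-10,-5],rot:[0,0,9]},{jaw:0.5,offset:[-13,-8,-6],rot:[-0.1,0,9]},{jaw:0.5,offset:[-15,-7,-5],rot:[0,0.1,9]},{jaw:0.5,offset:[-14.9,-3.7,-5.7],rot:[0,0,9]}]
end [ 0.47 -0.25  0.36] yaw -1.4513 10
```

>>> apply_moves(moves=[{"jaw": 0.5, "offset": [1, -15, -5], "rot": [0, 0, 9]}, {"jaw": 0.5, "offset": [-1, -15, -5], "rot": [0, 0, 9]}, {"jaw": 0.5, "offset": [-3, -15, -5], "rot": [0, 0, 9]}, {"jaw": 0.5, "offset": [-6, -14, -5], "rot": [0, 0, 9]}, {"jaw": 0.5, "offset": [-8, -13, -5], "rot": [0, 0, 9]}])

```text
time_s: 7.3
eef_pos: [0.5487, -0.2484, 0.3346]
eef_rot: [0.0, 0.901, 0.435, 0.0]
wrist_force: [0.0, 0.8, 0.6]
opening: 0.498
grasp_force: 0.0
```

>>> apply_moves(moves=[{"jaw": 0.5, "offset": [-10, -12, -6], "rot": [0, 0, 9]}, {"jaw": 0.5, "offset": [-12, -10, -5], "rot": [0, 0, 9]}, {"jaw": 0.5, "offset": [-13, -8, -6], "rot": [0, 0, 9]}, {"jaw": 0.5, "offset": [-15, -7, -5], "rot": [0, 0, 9]}, {"jaw": 0.5, "offset": [-15, -4, -6], "rot": [0, 0, 9]}])

```text
time_s: 7.92
eef_pos: [0.47, -0.2504, 0.3626]
eef_rot: [0.0, 0.998, 0.057, 0.0]
wrist_force: [0.5, 0.3, -0.2]
opening: 0.499
grasp_force: 0.0
```

```bash
cat > plates.py <<'E'
from plan import *
Z0=.05
def ribs(cam,names=('plate_red','plate_yellow','plate_blue','plate_white'),fn=None,zb=.05,box=None,verbose=1):
    im,d,K,D,T=shot(cam,fn);P=cloud(d,K,D,T);out={}
    for n in names:
        for o in ctrl.outline_of(cam,n)[:1]:
            m=o['region']&(d>0); m=cv2.erode(m.astype(np.uint8),np.ones((3,3)))>0
            Q=P[m]
            if box is not None: Q=Q[(Q[:,0]>box[0])&(Q[:,0]<box[1])&(Q[:,1]>box[2])&(Q[:,1]<box[3])]
            top=Q[(Q[:,2]>zb+.033)&(Q[:,2]<zb+.050)]
            r=None
            if len(top)>20:
                (c,wh,a)=cv2.minAreaRect((top[:,:2]*1000).astype(np.float32))
                bx=cv2.boxPoints((c,wh,a)); e=bx[1]-bx[0];e2=bx[2]-bx[1]; e=e if np.hypot(*e)>np.hypot(*e2) else e2
                yaw=np.arctan2(e[1],e[0]); yaw=(yaw+np.pi/2)%np.pi-np.pi/2
                r=(np.round(c,1),np.round(wh,1),round(yaw,3),np.median(top[:,2]).round(4))
            if verbose: print(n,round(o['score'],2),np.round(o['position']),m.sum(),np.median(Q,0).round(3) if len(Q) else '','rib',r)
            out[n]=r
    return out,im,P
E
python3 - <<'E'
from plates import *
o=ctrl.get_obs();print(np.round(o['eef_pos'],4))
ribs('wrist',fn='w2.png'); ribs('top',fn='top2.png')
E
```

```text
[ 0.47   -0.2504  0.3626]
plate_red 0.88 [254. 102.] 2866 [ 0.533 -0.158  0.061] rib (array([ 530., -155.]), array([58.3, 12.3]), np.float32(0.191), np.float64(0.0866))
plate_yellow 0.95 [404.  99.] 2977 [ 0.564 -0.355  0.061] rib (array([ 560.6, -359.3]), array([58.9, 12.6]), np.float32(0.109), np.float64(0.0865))
plate_blue 0.89 [300. 104.] 2930 [ 0.54  -0.222  0.061] rib (array([ 537.7, -220.8]), array([58.2, 12.1]), np.float32(0.142), np.float64(0.0865))
plate_yellow 0.81 [486. 172.] 683 [ 0.573 -0.35   0.059] rib (array([ 568. , -357.2]), array([41.3, 13.5]), np.float32(0.164), np.float64(0.0849))
plate_blue 0.57 [427. 191.] 921 [ 0.535 -0.215  0.06 ] rib (array([ 537.6, -219.3]), array([59.3, 12.5]), np.float32(0.121), np.float64(0.0852))
plate_white 0.84 [460. 182.] 919 [ 0.549 -0.288  0.06 ] rib (array([ 545.8, -293.2]), array([59.1, 13.3]), np.float32(0.149), np.float64(0.0852))
```

View pics/w2.png

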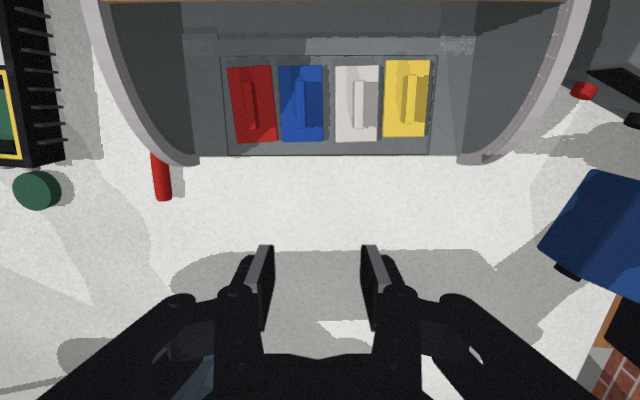

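View pics/top2.png

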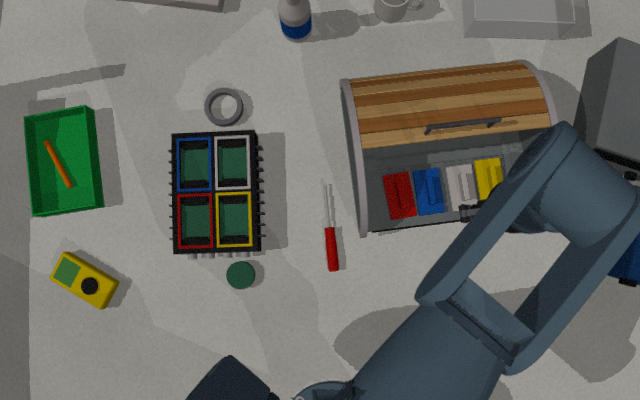

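The wrist view shows all four plates inside: red (252,105), blue (301,103), white (358,102) and yellow (406,98). The top view shows the shutter fully open, with the handle at (463,127).

Run:
```python
from plan import *
print(np.round(ctrl.camera_params('wrist')['mount'],3).tolist())
print('q',np.round(ctrl.get_obs()['q'],2))
plan([(.53,-.155,.25,.191-np.pi/2,.5,4),(.53,-.155,.12,.191-np.pi/2,.5,4),(.53,-.155,.0615,.191-np.pi/2,.5,2)])
```

```text
[[0.001, -0.954, -0.3, 0.077], [1.0, 0.0, 0.0, -0.001], [0.0, -0.3, 0.954, -0.143], [0.0, 0.0, 0.0, 1.0]]
q [-0.71  0.01  1.54  0.    1.6   0.74]
[{jaw:0.5,offset:[18,-22,28],rot:[0,0,-1]},{jaw:0.5,offset:[18,-21,28],rot:[0,0,-1]},{jaw:0.5,offset:[18,-21,27],rot:[0,0,-1]},{jaw:0.5,offset:[18.8,-21.5,27.9],rot:[0,0,-1]},{jaw:0.5,offset:[0,0,33],rot:[0,0,-0]}]
[{jaw:0.5,offset:[0,0,32],rot:[0,0,-0]},{jaw:0.5,offset:[0,0,33],rot:[0,0,-0]},{jaw:0.5,offset:[0,0.1,32],rot:[0,0,-0]},{jaw:0.5,offset:[0,0,29],rot:[0,0,-0]},{jaw:0.5,offset:[0,0,29.5],rot:[0,0,-0]}]
end [ 0.53   -0.155   0.0615] yaw -1.3805 10
```

Run:
```python
from plan import *
Y=.191+np.pi/2
plan([(.50,-.20,.34,.12,.5,9),(.53,-.155,.26,Y,.5,9),(.53,-.155,.062,Y,.5,7)])
```

```text
[{jaw:0.5,offset:[4,-5,2],rot:[0,0,-10]},{jaw:0.5,offset:[5,-4,2],rot:[0,0,-10]},{jaw:0.5,offset:[5,-4,2],rot:[0,0,-10]},{jaw:0.5,offset:[6,-3,2],rot:[0,0,-10]},{jaw:0.5,offset:[6,-1,3],rot:[0,0,-10]}]
[{jaw:0.5,offset:[7,0,2],rot:[0,0,-10]},{jaw:0.5,offset:[6,1,3],rot:[0,0,-10]},{jaw:0.5,offset:[6,2,2],rot:[0,0,-10]},{jaw:0.5,offset:[6.4,2.7,2.9],rot:[0,0,-10]},{jaw:0.5,offset:[5,4,9],rot:[0,0,-10.4]}]
[{jaw:0.5,offset:[4,5,9],rot:[0,0,-10.5]},{jaw:0.5,offset:[3,5,9],rot:[0,0,-10.4]},{jaw:0.5,offset:[2,6,9],rot:[0,0,-10.5]},{jaw:0.5,offset:[1,6,9],rot:[0,0,-10.4]},{jaw:0.5,offset:[0,6,9],rot:[0,0,-10.5]}]
[{jaw:0.5,offset:[-2,5,9],rot:[0,0,-10.4]},{jaw:0.5,offset:[-2,5,9],rot:[0,0,-10.5]},{jaw:0.5,offset:[-3.9,5,8],rot:[0,0,-10.4]},{jaw:0.5,offset:[0,0,28],rot:[0,0,-0]},{jaw:0.5,offset:[0,0,28],rot:[0,0,-0]}]
[{jaw:0.5,offset:[0,0,28],rot:[0,0,-0]},{jaw:0.5,offset:[0,0,29],rot:[0,0,-0]},{jaw:0.5,offset:[0,0,28],rot:[0,0,-0]},{jaw:0.5,offset:[0,0,29],rot:[0,0,-0]},{jaw:0.5,offset:[-0.1,-0.1,28],rot:[0,0,-0]}]
end [ 0.53  -0.155  0.062] yaw 1.7611 25
```

>>> apply_moves(moves=[{"jaw": 0.5, "offset": [4, -5, 2], "rot": [0, 0, -10]}, {"jaw": 0.5, "offset": [5, -4, 2], "rot": [0, 0, -10]}, {"jaw": 0.5, "offset": [5, -4, 2], "rot": [0, 0, -10]}, {"jaw": 0.5, "offset": [6, -3, 2], "rot": [0, 0, -10]}, {"jaw": 0.5, "offset": [6, -1, 3], "rot": [0, 0, -10]}])

```text
time_s: 9.05
eef_pos: [0.4866, -0.2224, 0.3501]
eef_rot: [-0.0, 0.878, 0.479, -0.0]
wrist_force: [-0.8, 1.0, -0.2]
opening: 0.497
grasp_force: 0.0
```

>>> apply_moves(moves=[{"jaw": 0.5, "offset": [7, 0, 2], "rot": [0, 0, -10]}, {"jaw": 0.5, "offset": [6, 1, 3], "rot": [0, 0, -10]}, {"jaw": 0.5, "offset": [6, 2, 2], "rot": [0, 0, -10]}, {"jaw": 0.5, "offset": [6, 3, 3], "rot": [0, 0, -10]}, {"jaw": 0.5, "offset": [5, 4, 9], "rot": [0, 0, -10.4]}])

```text
time_s: 9.68
eef_pos: [0.504, -0.1949, 0.3314]
eef_rot: [0.0, 0.59, 0.807, 0.0]
wrist_force: [0.5, 0.1, -0.5]
opening: 0.5
grasp_force: 0.0
```

>>> apply_moves(moves=[{"jaw": 0.5, "offset": [4, 5, 9], "rot": [0, 0, -10.5]}, {"jaw": 0.5, "offset": [3, 5, 9], "rot": [0, 0, -10.4]}, {"jaw": 0.5, "offset": [2, 6, 9], "rot": [0, 0, -10.5]}, {"jaw": 0.5, "offset": [1, 6, 9], "rot": [0, 0, -10.4]}, {"jaw": 0.5, "offset": [0, 6, 9], "rot": [0, 0, -10.5]}])

```text
time_s: 10.3
eef_pos: [0.5201, -0.1689, 0.2857]
eef_rot: [-0.0, 0.174, 0.985, 0.0]
wrist_force: [0.0, 0.4, 0.0]
opening: 0.497
grasp_force: 0.0
```

>>> apply_moves(moves=[{"jaw": 0.5, "offset": [-2, 5, 9], "rot": [0, 0, -10.4]}, {"jaw": 0.5, "offset": [-2, 5, 9], "rot": [0, 0, -10.5]}, {"jaw": 0.5, "offset": [-4, 5, 8], "rot": [0, 0, -10.4]}, {"jaw": 0.5, "offset": [0, 0, 0], "rot": [0, 0, 0]}, {"jaw": 0.5, "offset": [0, 0, 0], "rot": [0, 0, 0]}])

```text
time_s: 10.92
eef_pos: [0.5304, -0.1558, 0.2605]
eef_rot: [0.0, -0.093, 0.996, -0.0]
wrist_force: [0.3, 0.7, 0.4]
opening: 0.502
grasp_force: 0.0
```

Run:
```python
from plates import *
print(np.round(ctrl.get_obs()['q'],2))
ribs('wrist')
```

```text
[-0.5   0.11  1.63 -0.    1.4  -2.26]
plate_red 0.68 [319. 166.] 4161 [ 0.523 -0.155  0.061] rib (array([ 528.6, -154.1]), array([59.6, 11.2]), np.float32(0.183), np.float64(0.0863))
plate_yellow 0.87 [132. 164.] 4383 [ 0.554 -0.354  0.061] rib (array([ 560.9, -359.6]), array([59.6, 13.3]), np.float32(0.111), np.float64(0.0864))
plate_blue 0.77 [256. 165.] 4290 [ 0.532 -0.218  0.061] rib (array([ 537.3, -220. ]), array([60. , 12.5]), np.float32(0.141), np.float64(0.0863))
plate_white 0.75 [188. 159.] 4160 [ 0.541 -0.29   0.061] rib (array([ 546.5, -294.7]), array([59.4, 12.9]), np.float32(0.138), np.float64(0.0864))
```

>>> apply_moves(moves=[{"jaw": 0.5, "offset": [1, 1, 45], "rot": [0, 0, 0]}, {"jaw": 0.5, "offset": [0, 0, 45], "rot": [0, 0, 0]}, {"jaw": 0.5, "offset": [0, 0, 45], "rot": [0, 0, 0]}, {"jaw": 0.5, "offset": [0, 0, 40], "rot": [0, 0, 0]}, {"jaw": 0.5, "offset": [0, 0, 23], "rot": [0, 0, 0]}])

```text
time_s: 11.8
eef_pos: [0.528, -0.1544, 0.0601]
eef_rot: [-0.001, -0.094, 0.996, 0.001]
wrist_force: [-0.2, 1.1, 1.1]
opening: 0.5
grasp_force: 0.0
```

>>> apply_moves(moves=[{"jaw": 0.5, "offset": [0, 0, 0], "rot": [0, 0, 0]}, {"jaw": 0, "offset": [0, 0, 0], "rot": [0, 0, 0]}, {"jaw": 0, "offset": [0, 0, 0], "rot": [0, 0, 0]}, {"jaw": 0, "offset": [0, 0, 0], "rot": [0, 0, 0]}, {"jaw": 0, "offset": [0, 0, 0], "rot": [0, 0, 0]}])

```text
time_s: 12.42
eef_pos: [0.5301, -0.1554, 0.0638]
eef_rot: [0.001, -0.094, 0.996, -0.001]
wrist_force: [-0.4, 0.7, 6.1]
opening: 0.122
grasp_force: 61.7
```

>>> apply_moves(moves=[{"jaw": 0, "offset": [0, 0, 0], "rot": [0, 0, 0]}, {"jaw": 0, "offset": [0, 0, -20], "rot": [0, 0, 0]}, {"jaw": 0, "offset": [0, 0, -40], "rot": [0, 0, 0]}, {"jaw": 0, "offset": [0, 0, -50], "rot": [0, 0, 0]}, {"jaw": 0, "offset": [0, 0, -50], "rot": [0, 0, 0]}])

```text
time_s: 13.05
eef_pos: [0.5286, -0.1545, 0.2236]
eef_rot: [-0.0, -0.094, 0.996, 0.0]
wrist_force: [-0.0, -0.9, -1.1]
opening: 0.134
grasp_force: 38.1
```

Run:
```python
from plan import *
# to a look position over the chassis' near side
plan([(.50,-.05,.30,1.65,0,4),(.46,.25,.30,1.60,0,8)])
```

```text
[{jaw:0,offset:[2,27,-19],rot:[0,0,1.6]},{jaw:0,offset:[3,27,-19],rot:[0,0,1.6]},{jaw:0,offset:[4,27,-19],rot:[0,0,1.6]},{jaw:0,offset:[4,26.5,-19.4],rot:[0,0,1.5]},{jaw:0,offset:[2,38,0],rot:[0,0,0.4]}]
[{jaw:0,offset:[2,38,0],rot:[0,0,0.4]},{jaw:0,offset:[3,38,0],rot:[0,0,0.3]},{jaw:0,offset:[3,38,0],rot:[0,0,0.4]},{jaw:0,offset:[3,37,0],rot:[0,0,0.3]},{jaw:0,offset:[3,38,0],rot:[0,0,0.4]}]
[{jaw:0,offset:[3,37,0],rot:[0,0,0.3]},{jaw:0,offset:[3.9,37.8,0.2],rot:[0,0,0.4]}]
end [0.46 0.25 0.3 ] yaw 1.5994 12
```

>>> apply_moves(moves=[{"jaw": 0, "offset": [0, 0, -30], "rot": [0, 0, 0]}, {"jaw": 0, "offset": [0, 0, -20], "rot": [0, 0, 0]}, {"jaw": 0, "offset": [2, 27, -19], "rot": [0, 0, 1.6]}, {"jaw": 0, "offset": [3, 27, -8], "rot": [0, 0, 1.6]}, {"jaw": 0, "offset": [4, 27, 0], "rot": [0, 0, 1.6]}])

```text
time_s: 13.68
eef_pos: [0.5071, -0.0756, 0.3001]
eef_rot: [0.001, -0.052, 0.999, -0.0]
wrist_force: [0.6, -0.7, -1.1]
opening: 0.128
grasp_force: 63.9
```

>>> apply_moves(moves=[{"jaw": 0, "offset": [4, 27, 0], "rot": [0, 0, 1.6]}, {"jaw": 0, "offset": [3, 38, 0], "rot": [0, 0, 0.6]}, {"jaw": 0, "offset": [3, 38, 0], "rot": [0, 0, 0.6]}, {"jaw": 0, "offset": [3, 38, 0], "rot": [0, 0, 0.6]}, {"jaw": 0, "offset": [3, 38, 0], "rot": [0, 0, 0.6]}])

```text
time_s: 14.3
eef_pos: [0.4784, 0.1023, 0.2992]
eef_rot: [-0.0, -0.018, 1.0, 0.0]
wrist_force: [0.6, 0.0, -1.6]
opening: 0.125
grasp_force: 63.9
```

>>> apply_moves(moves=[{"jaw": 0, "offset": [3, 38, 0], "rot": [0, 0, 0]}, {"jaw": 0, "offset": [3, 38, 0], "rot": [0, 0, 0]}, {"jaw": 0, "offset": [3, 37, 0], "rot": [0, 0, 0]}, {"jaw": 0, "offset": [3, 37, 0], "rot": [0, 0, 0]}, {"jaw": 0, "offset": [0, 0, 0], "rot": [0, 0, 0]}])

```text
time_s: 14.92
eef_pos: [0.4608, 0.2525, 0.299]
eef_rot: [-0.0, -0.019, 1.0, 0.0]
wrist_force: [-0.9, -0.4, -1.8]
opening: 0.128
grasp_force: 64.0
```

Run:
```python
from plates import *
o=ctrl.get_obs();print(np.round(o['eef_pos'],4),np.round(o['q'],2))
im,d,K,D,T=shot('wrist','w3.png');P=cloud(d,K,D,T);np.save('w3.npy',P)
```

```text
[0.4608 0.2525 0.299 ] [ 0.27  0.02  1.65  0.    1.48 -1.34]
```

View pics/w3.png

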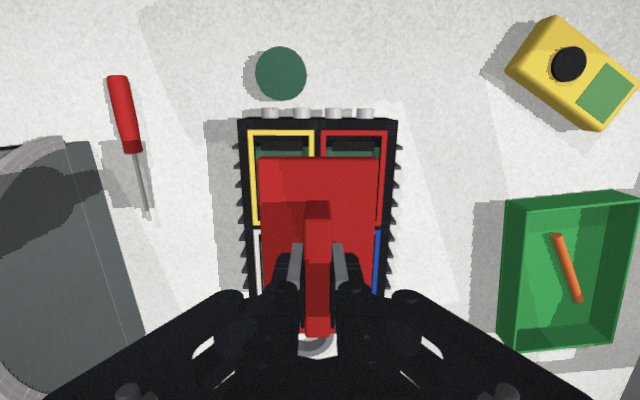

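The wrist view shows the red plate held square over the chassis, with the yellow and red frames' near edges at row 131. I'll fit the chassis pose from both cameras.

```bash
cat > chas.py <<'E'
from h import *
from scipy.optimize import least_squares
# frame centre-lines: bay frame outlines 108x66 inner, ~5 mm wide; bays at (+-63,+-43)
BAY={'blue':(1,1),'white':(1,-1),'red':(-1,1),'yellow':(-1,-1)}
RNG={'blue':((100,120,60),(130,255,255)),'yellow':((22,120,100),(35,255,255)),'red':((0,150,80),(8,255,255))}
def pts(img,K,D,T,roi,names):
    hsv=cv2.cvtColor(img,cv2.COLOR_BGR2HSV);out=[]
    for n in names:
        mm=cv2.inRange(hsv,*RNG[n]);k=np.zeros_like(mm);k[roi[0]:roi[1],roi[2]:roi[3]]=1;mm=mm*k
        v,u=np.nonzero(mm)
        r=cv2.undistortPoints(np.stack([u,v],1).reshape(-1,1,2).astype(float),K,D).reshape(-1,2)
        r=np.c_[r,np.ones(len(r))]@T[:3,:3].T
        w=T[:3,3]+r*((.066-T[2,3])/r[:,2:])
        out.append((n,w[:,:2]))
    return out
def fit(pl,w=.0025):
    def f(x):
        cx,cy,th=x;c,s=np.cos(th),np.sin(th);res=[]
        for n,q in pl:
            dx,dy=q[:,0]-cx,q[:,1]-cy; X=c*dx+s*dy-BAY[n][0]*.063;Y=-s*dx+c*dy-BAY[n][1]*.043
            ax,ay=abs(X)-(.054+w),abs(Y)-(.033+w)
            res.append(np.where((ax<0)&(ay<0),np.maximum(ax,ay),np.where((ax>0)&(ay>0),np.hypot(ax,ay),np.maximum(ax,ay))))
        return np.concatenate(res)
    s=least_squares(f,[.538,.256,.03],loss='soft_l1',f_scale=.002);return s.x,np.abs(s.fun).mean()
E
python3 - <<'E'
from chas import *
p=ctrl.camera_params('top')
a=pts(cv2.imread('pics/top0.png'),np.array(p['K']),np.array(p['dist']),np.array(p['cam_to_world']),(125,260,168,264),['blue','yellow','red'])
for w in (0,.0025,.005): print('top',fit(a,w))
o=ctrl.get_obs();p=ctrl.camera_params('wrist')
T=np.eye(4);T[:3,:3]=q2R(o['eef_rot']).as_matrix();T[:3,3]=o['eef_pos'];T=T@np.array(p['mount'])
im=cv2.imread('pics/w3.png');K=np.array(p['K']);D=np.array(p['dist'])
b=pts(im,K,D,T,(126,225,244,318),['yellow'])+pts(im,K,D,T,(126,155,318,395),['red'])+pts(im,K,D,T,(155,225,381,395),['red'])+pts(im,K,D,T,(228,275,373,385),['blue'])
for w in (0,.0025): print('wrist',fit(b,w))
# held plate
P=np.load('w3.npy');hsv=cv2.cvtColor(im,cv2.COLOR_BGR2HSV)
m=((hsv[...,0]<8)&(hsv[...,1]>150)&(P[...,2]>.27));m[:,:250]=0;m[:,390:]=0
Q=P[m];print('zs',np.percentile(Q[:,2],[5,50,95]))
h=np.median(Q[:,2]);S=Q[abs(Q[:,2]-.2985)<.006]
t=o['eef_pos'];print(len(S),S.min(0)-t,S.max(0)-t)
print('plate flat z by x',[(x,np.median(S[abs(S[:,0]-x)<.004][:,2]).round(4)) for x in (.42,.43,.44,.45)],'z by y',[(y,np.median(S[abs(S[:,1]-y)<.004][:,2]).round(4)) for y in (.23,.24,.265,.275)])
c,wh,ang=cv2.minAreaRect((S[:,:2]*1000).astype(np.float32));print(c,wh,ang)
E
```

```text
top (array([0.53893233, 0.25671416, 0.03637738]), np.float64(0.0030879225703330116))
top (array([0.53904176, 0.25681794, 0.03619776]), np.float64(0.001602755510577454))
top (array([0.53913137, 0.25687143, 0.036365  ]), np.float64(0.00216208929153227))
wrist (array([0.53766568, 0.25513048, 0.04849932]), np.float64(0.0029056200011627316))
wrist (array([0.54013471, 0.25461791, 0.03741442]), np.float64(0.0018838807390447055))
zs [0.2947932  0.29604346 0.32218659]
10136 [-0.05200444 -0.02870011 -0.00641365] [0.04885263 0.03125395 0.00548532]
plate flat z by x [(0.42, np.float64(0.2958)), (0.43, np.float64(0.2958)), (0.44, np.float64(0.2958)), (0.45, np.float64(0.2958))] z by y [(0.23, np.float64(0.2958)), (0.24, np.float64(0.2958)), (0.265, np.float64(0.2958)), (0.275, np.float64(0.2958))]
(459.74530029296875, 253.26065063476562) (99.86332702636719, 58.18217468261719) 2.2213375568389893
```

>>> apply_moves(moves=[{"jaw": 0, "offset": [-9, 22, 0], "rot": [0, 0, 0]}, {"jaw": 0, "offset": [-8, 21, 0], "rot": [0, 0, 0]}, {"jaw": 0, "offset": [0, 0, 45], "rot": [0, 0, 0]}, {"jaw": 0, "offset": [0, 0, 50], "rot": [0, 0, 0]}, {"jaw": 0, "offset": [0, 0, 50], "rot": [0, 0, 0]}])

```text
time_s: 15.6
eef_pos: [0.4776, 0.2928, 0.153]
eef_rot: [0.0, -0.017, 1.0, -0.0]
wrist_force: [0.1, 0.0, -1.5]
opening: 0.123
grasp_force: 64.1
```

>>> apply_moves(moves=[{"jaw": 0, "offset": [0, 0, 40], "rot": [0, 0, 0]}, {"jaw": 0, "offset": [0, 0, 16], "rot": [0, 0, 0]}, {"jaw": 0, "offset": [0, 0, 0], "rot": [0, 0, 0]}, {"jaw": 0, "offset": [0, 0, 0], "rot": [0, 0, 0]}, {"jaw": 0, "offset": [0, 0, 0], "rot": [0, 0, 0]}])

```text
time_s: 16.23
eef_pos: [0.4786, 0.2946, 0.1003]
eef_rot: [0.002, -0.018, 1.0, 0.001]
wrist_force: [0.4, 0.5, -1.4]
opening: 0.124
grasp_force: 64.0
```

>>> apply_moves(moves=[{"jaw": 0, "offset": [2.5, 1.5, 10], "rot": [0, 0, 0]}, {"jaw": 0, "offset": [0, 0, 6], "rot": [0, 0, 0]}, {"jaw": 0, "offset": [0, 0, 4], "rot": [0, 0, 0]}, {"jaw": 0, "offset": [0, 0, 3], "rot": [0, 0, 0]}, {"jaw": 0, "offset": [0, 0, 0], "rot": [0, 0, 0]}])

```text
time_s: 16.85
eef_pos: [0.4745, 0.2956, 0.0755]
eef_rot: [-0.0, -0.018, 1.0, -0.0]
wrist_force: [-2.4, -1.4, 2.7]
opening: 0.125
grasp_force: 64.7
```

>>> apply_moves(moves=[{"jaw": 0, "offset": [0, 0, 2], "rot": [0, 0, 0]}, {"jaw": 0, "offset": [0, 0, 2], "rot": [0, 0, 0]}, {"jaw": 0, "offset": [0, 0, 2], "rot": [0, 0, 0]}, {"jaw": 0, "offset": [0, 0, 2], "rot": [0, 0, 0]}, {"jaw": 0, "offset": [0, 0, 0], "rot": [0, 0, 0]}])

```text
time_s: 17.48
eef_pos: [0.4745, 0.2956, 0.0688]
eef_rot: [-0.0, -0.018, 1.0, -0.0]
wrist_force: [-7.5, -3.3, 14.0]
opening: 0.122
grasp_force: 66.2
```

>>> apply_moves(moves=[{"jaw": 0, "offset": [0, 0, 1], "rot": [0, 0, 0]}, {"jaw": 0, "offset": [0, 0, 1], "rot": [0, 0, 0]}, {"jaw": 0, "offset": [0, 0, 1], "rot": [0, 0, 0]}, {"jaw": 0, "offset": [0, 0, 1], "rot": [0, 0, 0]}, {"jaw": 0, "offset": [0, 0, 0], "rot": [0, 0, 0]}])

```text
time_s: 18.1
eef_pos: [0.4746, 0.2956, 0.0687]
eef_rot: [-0.0, -0.018, 1.0, -0.001]
wrist_force: [-23.2, -10.9, 47.9]
opening: 0.12
grasp_force: 71.2
```

Run:
```python
from plan import *
Y=.141+np.pi/2
o=ctrl.get_obs();p=o['eef_pos']
plan([(p[0],p[1],.0715,1.6085,.5,1),(p[0],p[1],.0715,1.6085,.5,3),(p[0],p[1],.11,1.6085,.5,1),(.49,.24,.26,1.6085,.5,3),(.5373,-.18,.30,Y,.5,9),(.5373,-.22,.26,Y,.5,2),(.5373,-.22,.26,Y,.5,1)])
```

```text
[{jaw:0.5,offset:[0,0,-2.8],rot:[-0.1,0,-0.1]},{jaw:0.5,offset:[0,0,-0],rot:[0,0,0]},{jaw:0.5,offset:[0,0,-0],rot:[0,0,0]},{jaw:0.5,offset:[0,0,-0],rot:[0,0,0]},{jaw:0.5,offset:[0,0,-38.5],rot:[0,0,0]}]
[{jaw:0.5,offset:[-4,-19,-50],rot:[0,0,0]},{jaw:0.5,offset:[-5,-19,-50],rot:[0,0,0]},{jaw:0.5,offset:[-4.2,-18,-50.1],rot:[0,0,0]},{jaw:0.5,offset:[-3,-47,-4],rot:[0,0,-0.7]},{jaw:0.5,offset:[-3,-47,-5],rot:[0,0,-0.6]}]
[{jaw:0.5,offset:[-2,-47,-4],rot:[0,0,-0.7]},{jaw:0.5,offset:[-2,-47,-5],rot:[0,0,-0.6]},{jaw:0.5,offset:[-1,-47,-4],rot:[0,0,-0.7]},{jaw:0.5,offset:[-1,-47,-5],rot:[0,0,-0.6]},{jaw:0.5,offset:[0,-47,-4],rot:[0,0,-0.7]}]
[{jaw:0.5,offset:[0,-47,-5],rot:[0,0,-0.6]},{jaw:0.5,offset:[0.2,-46.4,-4.3],rot:[0,0,-0.7]},{jaw:0.5,offset:[3,-20,20],rot:[0,0,0]},{jaw:0.5,offset:[2.6,-19.6,20],rot:[0,0,0]},{jaw:0.5,offset:[0,0,-0],rot:[0,0,0]}]
end [ 0.5373 -0.22    0.26  ] yaw 1.7121 20
```

>>> apply_moves(moves=[{"jaw": 0.5, "offset": [0, 0, -3], "rot": [0, 0, 0]}, {"jaw": 0.5, "offset": [0, 0, -1], "rot": [0, 0, 0]}, {"jaw": 0.5, "offset": [0, 0, 0], "rot": [0, 0, 0]}, {"jaw": 0.5, "offset": [0, 0, 0], "rot": [0, 0, 0]}, {"jaw": 0.5, "offset": [0, 0, -38], "rot": [0, 0, 0]}])

```text
time_s: 18.73
eef_pos: [0.472, 0.2945, 0.1021]
eef_rot: [-0.004, -0.018, 1.0, -0.001]
wrist_force: [0.9, 0.2, 1.3]
opening: 0.503
grasp_force: 0.0
```

>>> apply_moves(moves=[{"jaw": 0.5, "offset": [-4, -19, -50], "rot": [0, 0, 0]}, {"jaw": 0.5, "offset": [-5, -19, -50], "rot": [0, 0, 0]}, {"jaw": 0.5, "offset": [-4, -18, -50], "rot": [0, 0, 0]}, {"jaw": 0.5, "offset": [-3, -47, -4], "rot": [0, 0, -0.7]}, {"jaw": 0.5, "offset": [-3, -47, -5], "rot": [0, 0, -0.6]}])

```text
time_s: 19.35
eef_pos: [0.4998, 0.1454, 0.2649]
eef_rot: [0.001, -0.03, 1.0, -0.0]
wrist_force: [0.2, 1.0, -0.4]
opening: 0.502
grasp_force: 0.0
```

>>> apply_moves(moves=[{"jaw": 0.5, "offset": [-2, -47, -4], "rot": [0, 0, -0.7]}, {"jaw": 0.5, "offset": [-2, -47, -5], "rot": [0, 0, -0.6]}, {"jaw": 0.5, "offset": [-1, -47, -4], "rot": [0, 0, -0.7]}, {"jaw": 0.5, "offset": [-1, -47, -5], "rot": [0, 0, -0.6]}, {"jaw": 0.5, "offset": [0, -47, -4], "rot": [0, 0, -0.7]}])

```text
time_s: 19.98
eef_pos: [0.5246, -0.089, 0.2861]
eef_rot: [-0.0, -0.058, 0.998, 0.0]
wrist_force: [0.4, 0.3, 0.3]
opening: 0.505
grasp_force: 0.0
```

>>> apply_moves(moves=[{"jaw": 0.5, "offset": [0, -47, -5], "rot": [0, 0, -0.6]}, {"jaw": 0.5, "offset": [0, -46, -4], "rot": [0, 0, -0.7]}, {"jaw": 0.5, "offset": [3, -20, 20], "rot": [0, 0, 0]}, {"jaw": 0.5, "offset": [3, -20, 20], "rot": [0, 0, 0]}, {"jaw": 0.5, "offset": [0, 0, 0], "rot": [0, 0, 0]}])

```text
time_s: 20.6
eef_pos: [0.5337, -0.2195, 0.2515]
eef_rot: [-0.003, -0.069, 0.998, 0.002]
wrist_force: [0.5, 0.2, 0.0]
opening: 0.497
grasp_force: 0.0
```

Run:
```python
from plates import *
print(ctrl.get_obs()['eef_pos'])
ribs('wrist',['plate_yellow','plate_blue','plate_white'])
ribs('top',['plate_red'],zb=.055)
```

```text
[ 0.53370364 -0.21953562  0.2514848 ]
plate_yellow 0.75 [188. 180.] 4303 [ 0.555 -0.355  0.061] rib (array([ 560.7, -360.1]), array([60.2, 12.9]), np.float32(0.13), np.float64(0.0863))
plate_blue 0.74 [311. 173.] 4271 [ 0.533 -0.221  0.061] rib (array([ 537.3, -220.3]), array([59.5, 11.2]), np.float32(0.14), np.float64(0.0864))
plate_white 0.58 [276. 232.] 98993 [ 0.585 -0.255  0.073] rib (array([ 586.5, -248. ]), array([261.9, 398.5]), np.float32(-1.417), np.float64(0.0917))
plate_red 0.57 [195. 220.] 957 [0.473 0.293 0.065] rib (array([473.5, 297.4]), array([58.8, 12.4]), np.float32(0.044), np.float64(0.0904))
```

>>> apply_moves(moves=[{"jaw": 0.5, "offset": [-3, 0, 45], "rot": [0, 0, 0]}, {"jaw": 0.5, "offset": [0, 0, 45], "rot": [0, 0, 0]}, {"jaw": 0.5, "offset": [0, 0, 45], "rot": [0, 0, 0]}, {"jaw": 0.5, "offset": [0, 0, 30], "rot": [0, 0, 0]}, {"jaw": 0.5, "offset": [0, 0, 0], "rot": [0, 0, 0]}])

```text
time_s: 21.52
eef_pos: [0.537, -0.2182, 0.0883]
eef_rot: [-0.002, -0.07, 0.998, 0.001]
wrist_force: [0.7, 0.5, 0.8]
opening: 0.503
grasp_force: 0.0
```

>>> apply_moves(moves=[{"jaw": 0.5, "offset": [0, -1, 13], "rot": [0, 0, 0]}, {"jaw": 0.5, "offset": [0, -1, 12], "rot": [0, 0, 0]}, {"jaw": 0.5, "offset": [0, 0, 0], "rot": [0, 0, 0]}, {"jaw": 0, "offset": [0, 0, 0], "rot": [0, 0, 0]}, {"jaw": 0, "offset": [0, 0, 0], "rot": [0, 0, 0]}])

```text
time_s: 22.15
eef_pos: [0.5392, -0.2221, 0.0662]
eef_rot: [0.001, -0.069, 0.998, -0.0]
wrist_force: [1.0, -1.4, -1.4]
opening: 0.125
grasp_force: 61.3
```

>>> apply_moves(moves=[{"jaw": 0, "offset": [0, 0, 0], "rot": [0, 0, 0]}, {"jaw": 0, "offset": [0, 0, 0], "rot": [0, 0, 0]}, {"jaw": 0, "offset": [0, 0, 0], "rot": [0, 0, 0]}, {"jaw": 0, "offset": [0, 0, -15], "rot": [0, 0, 0]}, {"jaw": 0, "offset": [0, 0, -25], "rot": [0, 0, 0]}])

```text
time_s: 22.78
eef_pos: [0.5377, -0.221, 0.105]
eef_rot: [-0.001, -0.069, 0.998, 0.001]
wrist_force: [0.7, 0.4, -0.9]
opening: 0.128
grasp_force: 61.5
```

>>> apply_moves(moves=[{"jaw": 0, "offset": [0, 0, -40], "rot": [0, 0, 0]}, {"jaw": 0, "offset": [0, 0, -50], "rot": [0, 0, 0]}, {"jaw": 0, "offset": [0, 0, -50], "rot": [0, 0, 0]}, {"jaw": 0, "offset": [0, 0, -40], "rot": [0, 0, 0]}, {"jaw": 0, "offset": [0, 0, -10], "rot": [0, 0, 0]}])

```text
time_s: 23.4
eef_pos: [0.5397, -0.2223, 0.2991]
eef_rot: [0.002, -0.069, 0.998, -0.002]
wrist_force: [-0.2, 0.3, -1.5]
opening: 0.121
grasp_force: 61.5
```

Run:
```python
from plan import *
plan([(.59,.16,.30,1.6073,0,9),(.6007,.3015,.30,1.6073,0,5),(.6007,.3015,.30,1.6073,0,1)])
```

```text
[{jaw:0,offset:[-11,41,-0],rot:[0,0,0.7]},{jaw:0,offset:[-11,41,-0],rot:[0,0,0.6]},{jaw:0,offset:[-11,42,-0],rot:[0,0,0.7]},{jaw:0,offset:[-10,42,-0],rot:[0,0,0.6]},{jaw:0,offset:[-9,42,-0],rot:[0,0.1,0.7]}]
[{jaw:0,offset:[-9,42,-0],rot:[0,0,0.6]},{jaw:0,offset:[-9,42,-1],rot:[-0.1,0.1,0.6]},{jaw:0,offset:[-8,42,-0],rot:[0,0,0.7]},{jaw:0,offset:[-7.6,41.8,-0.8],rot:[-0.1,0.1,0.6]},{jaw:0,offset:[-3,28,0],rot:[0,0,0]}]
[{jaw:0,offset:[-3,28,0],rot:[0,0,0]},{jaw:0,offset:[-3,28,0],rot:[0,0,0]},{jaw:0,offset:[-3,28,0],rot:[0,0,0]},{jaw:0,offset:[-4,29,0],rot:[0,0,0]},{jaw:0,offset:[0,0,0],rot:[0,0,0]}]
end [0.6007 0.3015 0.3   ] yaw 1.6082 15
```

>>> apply_moves(moves=[{"jaw": 0, "offset": [-11, 41, 0], "rot": [0, 0, 0.7]}, {"jaw": 0, "offset": [-11, 41, 0], "rot": [0, 0, 0.6]}, {"jaw": 0, "offset": [-11, 42, 0], "rot": [0, 0, 0.7]}, {"jaw": 0, "offset": [-10, 42, 0], "rot": [0, 0, 0.6]}, {"jaw": 0, "offset": [-9, 42, 0], "rot": [0, 0, 0.7]}])

```text
time_s: 24.02
eef_pos: [0.5655, -0.0075, 0.2935]
eef_rot: [-0.001, -0.04, 0.999, 0.0]
wrist_force: [0.6, 0.6, -1.5]
opening: 0.121
grasp_force: 61.5
```

>>> apply_moves(moves=[{"jaw": 0, "offset": [-9, 42, 0], "rot": [0, 0, 0.6]}, {"jaw": 0, "offset": [-9, 42, -1], "rot": [0, 0, 0.6]}, {"jaw": 0, "offset": [-8, 42, 0], "rot": [0, 0, 0.7]}, {"jaw": 0, "offset": [-8, 42, -1], "rot": [0, 0, 0.6]}, {"jaw": 0, "offset": [-3, 28, 0], "rot": [0, 0, 0]}])

```text
time_s: 24.65
eef_pos: [0.5905, 0.1907, 0.2954]
eef_rot: [-0.002, -0.019, 1.0, -0.0]
wrist_force: [1.2, 0.3, -0.5]
opening: 0.127
grasp_force: 61.5
```

>>> apply_moves(moves=[{"jaw": 0, "offset": [-3, 28, 0], "rot": [0, 0, 0]}, {"jaw": 0, "offset": [-3, 28, 0], "rot": [0, 0, 0]}, {"jaw": 0, "offset": [-3, 28, 0], "rot": [0, 0, 0]}, {"jaw": 0, "offset": [-4, 29, 0], "rot": [0, 0, 0]}, {"jaw": 0, "offset": [0, 0, 0], "rot": [0, 0, 0]}])

```text
time_s: 25.28
eef_pos: [0.599, 0.3039, 0.295]
eef_rot: [-0.002, -0.02, 1.0, -0.0]
wrist_force: [-0.0, 0.4, -1.5]
opening: 0.127
grasp_force: 61.5
```

```bash
cat > held.py <<'E'
from plates import *
def held(name,bay):
    o=ctrl.get_obs();t=np.array(o['eef_pos']);Rm=q2R(o['eef_rot'])
    im,d,K,D,T=shot('wrist');P=cloud(d,K,D,T)
    m=ctrl.outline_of('wrist',name)[0]['region']&(d>0)
    L=Rm.inv().apply(P[m]-t); L=L[(abs(L[:,0])<.08)&(abs(L[:,1])<.06)]
    S=L[(L[:,2]>-.012)&(L[:,2]<.02)]   # plate flat, tool frame
    c,wh,a=cv2.minAreaRect((S[:,:2]*1000).astype(np.float32)); 
    a=(a+45)%90-45
    A=np.c_[S[:,0],S[:,1],np.ones(len(S))];k=np.linalg.lstsq(A,S[:,2],rcond=None)[0]
    print('plate in tool',np.round(c,1),np.round(wh,1),'ang',round(a,2),'flat z',np.median(S[:,2]).round(4),'tilt deg',np.degrees(k[:2]).round(2))
    y=np.arctan2(*Rm.as_matrix()[[1,0],1]);print('tcp',t.round(4),'tool y yaw',y.round(4),'tilt',np.round(Rm.as_matrix()[:2,2],4),'grip',o['grasp_force'])
    dl=Rm.inv().apply(np.array([bay[0],bay[1],t[2]])-t)*1000-np.array([c[0],c[1],0]);print('move in tool xy mm',dl[:2].round(1),'rot',round(np.degrees(y-1.6073)-a,2))
    print('down to bottom .0635 (mm):',round((t[2]-np.median(S[:,2])-.0100-.0635)*1000,1))
E
python3 -c "
from held import *
held('plate_blue',(.6007,.3015))"
```

```text
plate in tool [1.4 0.8] [100.   58.2] ang 0.1 flat z 0.0056 tilt deg [ 0.47 -0.02]
tcp [0.599  0.3039 0.295 ] tool y yaw 1.6106 tilt [-0.0034 -0.0006] grip 61.497777700424194
move in tool xy mm [-3.  -3.2] rot 0.09
down to bottom .0635 (mm): 215.9
```

>>> apply_moves(moves=[{"jaw": 0, "offset": [-3, -3, 20], "rot": [0, 0, 0]}, {"jaw": 0, "offset": [0, 0, 50], "rot": [0, 0, 0]}, {"jaw": 0, "offset": [0, 0, 55], "rot": [0, 0, 0]}, {"jaw": 0, "offset": [0, 0, 45], "rot": [0, 0, 0]}, {"jaw": 0, "offset": [0, 0, 20], "rot": [0, 0, 0]}])

```text
time_s: 26.0
eef_pos: [0.6008, 0.2974, 0.1025]
eef_rot: [-0.003, -0.018, 1.0, -0.001]
wrist_force: [0.5, 0.3, -0.9]
opening: 0.123
grasp_force: 61.5
```

>>> apply_moves(moves=[{"jaw": 0, "offset": [0, 0, 0], "rot": [0, 0, 0]}, {"jaw": 0, "offset": [0, 0, 0], "rot": [0, 0, 0]}, {"jaw": 0, "offset": [0, 0, 0], "rot": [0, 0, 0]}, {"jaw": 0, "offset": [0, 0, 0], "rot": [0, 0, 0]}, {"jaw": 0, "offset": [0, 0, 0], "rot": [0, 0, 0]}])

```text
time_s: 26.62
eef_pos: [0.6036, 0.2996, 0.108]
eef_rot: [0.001, -0.019, 1.0, 0.0]
wrist_force: [-0.6, -0.4, -1.0]
opening: 0.123
grasp_force: 61.5
```

```bash
python3 -c "
from held import *
held('plate_blue',(.6007,.3015))"
```

```text
plate in tool [1.5 0.8] [100.   58.5] ang 0.04 flat z 0.0056 tilt deg [ 0.47 -0.01]
tcp [0.6036 0.2996 0.108 ] tool y yaw 1.6082 tilt [0.001  0.0003] grip 61.48696303367615
move in tool xy mm [1.3 1.2] rot 0.02
down to bottom .0635 (mm): 28.9
```

>>> apply_moves(moves=[{"jaw": 0, "offset": [1, 1, 12], "rot": [0, 0, 0]}, {"jaw": 0, "offset": [0, 0, 8], "rot": [0, 0, 0]}, {"jaw": 0, "offset": [0, 0, 5], "rot": [0, 0, 0]}, {"jaw": 0, "offset": [0, 0, 2], "rot": [0, 0, 0]}, {"jaw": 0, "offset": [0, 0, 0], "rot": [0, 0, 0]}])

```text
time_s: 27.35
eef_pos: [0.6023, 0.3003, 0.0801]
eef_rot: [-0.0, -0.019, 1.0, -0.0]
wrist_force: [-0.5, 0.3, -1.3]
opening: 0.123
grasp_force: 61.5
```

>>> apply_moves(moves=[{"jaw": 0, "offset": [0, 0, 2], "rot": [0, 0, 0]}, {"jaw": 0, "offset": [0, 0, 2], "rot": [0, 0, 0]}, {"jaw": 0, "offset": [0, 0, 2], "rot": [0, 0, 0]}, {"jaw": 0, "offset": [0, 0, 1], "rot": [0, 0, 0]}, {"jaw": 0, "offset": [0, 0, 0], "rot": [0, 0, 0]}])

```text
time_s: 27.98
eef_pos: [0.6029, 0.3005, 0.0755]
eef_rot: [0.001, -0.019, 1.0, 0.0]
wrist_force: [-4.5, -1.1, 9.5]
opening: 0.126
grasp_force: 63.0
```

>>> apply_moves(moves=[{"jaw": 0, "offset": [0, 0, 2], "rot": [0, 0, 0]}, {"jaw": 0, "offset": [0, 0, 2], "rot": [0, 0, 0]}, {"jaw": 0, "offset": [0, 0, 1], "rot": [0, 0, 0]}, {"jaw": 0, "offset": [0, 0, 1], "rot": [0, 0, 0]}, {"jaw": 0, "offset": [0, 0, 0], "rot": [0, 0, 0]}])

```text
time_s: 28.6
eef_pos: [0.6028, 0.3005, 0.0711]
eef_rot: [0.001, -0.019, 1.0, -0.0]
wrist_force: [-8.1, -4.0, 19.2]
opening: 0.124
grasp_force: 64.4
```

>>> apply_moves(moves=[{"jaw": 0, "offset": [0, 0, 1], "rot": [0, 0, 0]}, {"jaw": 0, "offset": [0, 0, 1], "rot": [0, 0, 0]}, {"jaw": 0, "offset": [0, 0, 1], "rot": [0, 0, 0]}, {"jaw": 0, "offset": [0, 0, 0], "rot": [0, 0, 0]}, {"jaw": 0, "offset": [0, 0, 0], "rot": [0, 0, 0]}])

```text
time_s: 29.22
eef_pos: [0.6029, 0.3005, 0.071]
eef_rot: [0.001, -0.019, 1.0, -0.0]
wrist_force: [-18.9, -7.3, 34.7]
opening: 0.118
grasp_force: 66.9
```

Run:
```python
from plan import *
Y=.141+np.pi/2
plan([(.6,.27,.30,1.6085,.5,4),(.548,-.25,.30,Y,.5,11),(.546,-.294,.26,Y,.5,3),(.546,-.294,.26,Y,.5,2)],start=(.6029,.3005,.108,1.6085))
```

```text
[{jaw:0.5,offset:[1,-8,-48],rot:[0,0,0]},{jaw:0.5,offset:[1,-7,-48],rot:[0,0,0]},{jaw:0.5,offset:[1,-8,-48],rot:[0,0,0]},{jaw:0.5,offset:[1,-7.4,-48],rot:[0,0,0]},{jaw:0.5,offset:[7,-47,0],rot:[0,0,-0.5]}]
[{jaw:0.5,offset:[7,-47,0],rot:[0,0,-0.5]},{jaw:0.5,offset:[7,-47,0],rot:[0,0,-0.5]},{jaw:0.5,offset:[8,-47,0],rot:[0,0,-0.6]},{jaw:0.5,offset:[8,-47,0],rot:[0,0,-0.5]},{jaw:0.5,offset:[9,-47,0],rot:[0,0,-0.6]}]
[{jaw:0.5,offset:[9,-47,0],rot:[0,0,-0.5]},{jaw:0.5,offset:[9,-46,0],rot:[0,0,-0.6]},{jaw:0.5,offset:[10,-46,0],rot:[0,0,-0.5]},{jaw:0.5,offset:[10,-46,0],rot:[0,0,-0.6]},{jaw:0.5,offset:[11.4,-46.6,0],rot:[0,0,-0.5]}]
[{jaw:0.5,offset:[3,-14,13],rot:[0,0,-0]},{jaw:0.5,offset:[3,-15,14],rot:[0,0,-0]},{jaw:0.5,offset:[2.1,-14.3,13],rot:[0,0,-0]},{jaw:0.5,offset:[0,0,0],rot:[0,0,-0]},{jaw:0.5,offset:[0,0,0],rot:[0,0,-0]}]
end [ 0.546 -0.294  0.26 ] yaw 1.7115 20
```

>>> apply_moves(moves=[{"jaw": 0.5, "offset": [0, 0, -2], "rot": [0, 0, 0]}, {"jaw": 0.5, "offset": [0, 0, -1], "rot": [0, 0, 0]}, {"jaw": 0.5, "offset": [0, 0, 0], "rot": [0, 0, 0]}, {"jaw": 0.5, "offset": [0, 0, 0], "rot": [0, 0, 0]}, {"jaw": 0.5, "offset": [0, 0, -38], "rot": [0, 0, 0]}])

```text
time_s: 29.85
eef_pos: [0.5993, 0.2994, 0.1012]
eef_rot: [-0.004, -0.019, 1.0, -0.001]
wrist_force: [0.7, 0.1, 0.2]
opening: 0.5
grasp_force: 0.0
```

>>> apply_moves(moves=[{"jaw": 0.5, "offset": [1, -8, -48], "rot": [0, 0, 0]}, {"jaw": 0.5, "offset": [1, -7, -48], "rot": [0, 0, 0]}, {"jaw": 0.5, "offset": [1, -8, -48], "rot": [0, 0, 0]}, {"jaw": 0.5, "offset": [1, -7, -48], "rot": [0, 0, 0]}, {"jaw": 0.5, "offset": [6, -47, 0], "rot": [0, 0, -0.5]}])

```text
time_s: 30.48
eef_pos: [0.5972, 0.2247, 0.3027]
eef_rot: [0.005, -0.025, 1.0, 0.001]
wrist_force: [0.3, -0.6, -0.8]
opening: 0.499
grasp_force: 0.0
```

>>> apply_moves(moves=[{"jaw": 0.5, "offset": [7, -47, 0], "rot": [0, 0, -0.5]}, {"jaw": 0.5, "offset": [7, -47, 0], "rot": [0, 0, -0.5]}, {"jaw": 0.5, "offset": [8, -47, 0], "rot": [0, 0, -0.6]}, {"jaw": 0.5, "offset": [8, -47, 0], "rot": [0, 0, -0.5]}, {"jaw": 0.5, "offset": [9, -47, 0], "rot": [0, 0, -0.6]}])

```text
time_s: 31.1
eef_pos: [0.571, -0.0155, 0.297]
eef_rot: [-0.0, -0.047, 0.999, 0.0]
wrist_force: [0.4, -0.6, 0.2]
opening: 0.503
grasp_force: 0.0
```

>>> apply_moves(moves=[{"jaw": 0.5, "offset": [9, -47, 0], "rot": [0, 0, -0.5]}, {"jaw": 0.5, "offset": [9, -46, 0], "rot": [0, 0, -0.6]}, {"jaw": 0.5, "offset": [10, -46, 0], "rot": [0, 0, -0.5]}, {"jaw": 0.5, "offset": [10, -46, 0], "rot": [0, 0, -0.6]}, {"jaw": 0.5, "offset": [10, -47, 0], "rot": [0, 0, -0.5]}])

```text
time_s: 31.72
eef_pos: [0.5492, -0.2514, 0.297]
eef_rot: [-0.0, -0.07, 0.998, 0.0]
wrist_force: [-0.5, 0.3, 0.7]
opening: 0.503
grasp_force: 0.0
```

>>> apply_moves(moves=[{"jaw": 0.5, "offset": [3, -14, 13], "rot": [0, 0, 0]}, {"jaw": 0.5, "offset": [3, -15, 14], "rot": [0, 0, 0]}, {"jaw": 0.5, "offset": [0, -14, 10], "rot": [0, 0, 0]}, {"jaw": 0.5, "offset": [0, 0, 0], "rot": [0, 0, 0]}, {"jaw": 0.5, "offset": [0, 0, 0], "rot": [0, 0, 0]}])

```text
time_s: 32.35
eef_pos: [0.55, -0.2927, 0.2605]
eef_rot: [0.0, -0.07, 0.998, 0.0]
wrist_force: [0.2, -0.1, 0.1]
opening: 0.501
grasp_force: 0.0
```

```bash
cat > go.py <<'E'
from plates import *
def go(n,box=(.45,.63,-.45,-.05)):
    r=ribs('wrist',[n],box=box)[0][n]
    o=ctrl.get_obs();t=np.array(o['eef_pos']);Rm=q2R(o['eef_rot']);y=np.arctan2(*Rm.as_matrix()[[1,0],1])
    print('tcp',t.round(4),'yaw',y.round(3))
    if r is not None:
        d=Rm.inv().apply(np.array([r[0][0]/1e3,r[0][1]/1e3,.0635])-t)*1000;print('tool move',d.round(1),'rotz deg',round(np.degrees(y-np.pi/2-r[2]),1))
E
python3 -c "
from go import *
go('plate_white');ribs('wrist',['plate_yellow'])
ribs('top',['plate_red','plate_blue'],zb=.055)"
```

```text
plate_white 0.59 [312. 164.] 4213 [ 0.541 -0.295  0.061] rib (array([ 545.5, -294.2]), array([59.2, 11.6]), np.float32(0.136), np.float64(0.0864))
tcp [ 0.5501 -0.2927  0.261 ] yaw 1.712
tool move [  4.9  -0.7 197.5] rotz deg 0.3
plate_yellow 0.84 [255. 172.] 4225 [ 0.555 -0.357  0.061] rib (array([ 560.5, -359.7]), array([59.9, 12.4]), np.float32(0.132), np.float64(0.0863))
plate_red 0.6 [197. 223.] 989 [0.471 0.293 0.065] rib (array([473.5, 296.8]), array([58.9, 12.3]), np.float32(0.05), np.float64(0.0908))
plate_blue 0.91 [196. 163.] 905 [0.603 0.294 0.065] rib (array([602.8, 296.9]), array([11.3, 57.8]), np.float32(-0.024), np.float64(0.09))
```

>>> apply_moves(moves=[{"jaw": 0.5, "offset": [4.5, -0.5, 45], "rot": [0, 0, 0]}, {"jaw": 0.5, "offset": [0, 0, 50], "rot": [0, 0, 0]}, {"jaw": 0.5, "offset": [0, 0, 50], "rot": [0, 0, 0]}, {"jaw": 0.5, "offset": [0, 0, 35], "rot": [0, 0, 0]}, {"jaw": 0.5, "offset": [0, 0, 17], "rot": [0, 0, 0]}])

```text
time_s: 33.33
eef_pos: [0.5442, -0.2936, 0.0611]
eef_rot: [-0.001, -0.07, 0.998, 0.001]
wrist_force: [-0.0, -0.6, -0.9]
opening: 0.5
grasp_force: 0.0
```

>>> apply_moves(moves=[{"jaw": 0.5, "offset": [0, 0, 0], "rot": [0, 0, 0]}, {"jaw": 0.5, "offset": [0, 0, 0], "rot": [0, 0, 0]}, {"jaw": 0, "offset": [0, 0, 0], "rot": [0, 0, 0]}, {"jaw": 0, "offset": [0, 0, 0], "rot": [0, 0, 0]}, {"jaw": 0, "offset": [0, 0, 0], "rot": [0, 0, 0]}])

```text
time_s: 33.95
eef_pos: [0.5461, -0.2951, 0.0649]
eef_rot: [0.001, -0.07, 0.998, -0.001]
wrist_force: [-0.1, -0.2, 5.9]
opening: 0.122
grasp_force: 61.8
```

>>> apply_moves(moves=[{"jaw": 0, "offset": [0, 0, 0], "rot": [0, 0, 0]}, {"jaw": 0, "offset": [0, 0, 0], "rot": [0, 0, 0]}, {"jaw": 0, "offset": [0, 0, 0], "rot": [0, 0, 0]}, {"jaw": 0, "offset": [0, 0, -15], "rot": [0, 0, 0]}, {"jaw": 0, "offset": [0, 0, -25], "rot": [0, 0, 0]}])

```text
time_s: 34.58
eef_pos: [0.5443, -0.2938, 0.1031]
eef_rot: [-0.001, -0.07, 0.998, 0.001]
wrist_force: [-0.6, 0.1, -0.7]
opening: 0.123
grasp_force: 60.7
```

>>> apply_moves(moves=[{"jaw": 0, "offset": [0, 0, -40], "rot": [0, 0, 0]}, {"jaw": 0, "offset": [0, 0, -50], "rot": [0, 0, 0]}, {"jaw": 0, "offset": [0, 0, -50], "rot": [0, 0, 0]}, {"jaw": 0, "offset": [0, 0, -40], "rot": [0, 0, 0]}, {"jaw": 0, "offset": [0, 0, -10], "rot": [0, 0, 0]}])

```text
time_s: 35.2
eef_pos: [0.5462, -0.2952, 0.2973]
eef_rot: [0.002, -0.07, 0.998, -0.002]
wrist_force: [0.1, -0.4, -2.3]
opening: 0.124
grasp_force: 60.8
```

Run:
```python
from plan import *
plan([(.6038,.2155,.30,1.6073,0,14),(.6038,.2155,.30,1.6073,0,1)])
```

```text
[{jaw:0,offset:[-9,36,-0],rot:[0,0,0.4]},{jaw:0,offset:[-9,36,-0],rot:[0,0,0.4]},{jaw:0,offset:[-9,36,-0],rot:[0,0,0.4]},{jaw:0,offset:[-8,36,-0],rot:[0,0,0.4]},{jaw:0,offset:[-8,36,-0],rot:[0,0,0.4]}]
[{jaw:0,offset:[-8,36,-0],rot:[0,0,0.4]},{jaw:0,offset:[-8,36,-1],rot:[0,0,0.4]},{jaw:0,offset:[-7,36,-0],rot:[0,0,0.4]},{jaw:0,offset:[-7,36,-1],rot:[0,0,0.5]},{jaw:0,offset:[-7,36,-0],rot:[0,0.1,0.4]}]
[{jaw:0,offset:[-7,36,-1],rot:[-0.1,0,0.5]},{jaw:0,offset:[-6,36,-0],rot:[0,0.1,0.4]},{jaw:0,offset:[-6,35,-1],rot:[-0.1,0,0.5]},{jaw:0,offset:[-6.3,35.9,-0.2],rot:[0,0.1,0.4]},{jaw:0,offset:[0,0,-0],rot:[0,0,0]}]
end [0.6038 0.2155 0.3   ] yaw 1.6081 15
```

>>> apply_moves(moves=[{"jaw": 0, "offset": [-9, 36, 0], "rot": [0, 0, 0.4]}, {"jaw": 0, "offset": [-9, 36, 0], "rot": [0, 0, 0.4]}, {"jaw": 0, "offset": [-9, 36, 0], "rot": [0, 0, 0.4]}, {"jaw": 0, "offset": [-8, 36, 0], "rot": [0, 0, 0.4]}, {"jaw": 0, "offset": [-8, 36, 0], "rot": [0, 0, 0.4]}])

```text
time_s: 35.83
eef_pos: [0.5642, -0.1089, 0.2912]
eef_rot: [-0.002, -0.052, 0.999, 0.001]
wrist_force: [0.3, -0.5, -1.9]
opening: 0.129
grasp_force: 60.8
```

>>> apply_moves(moves=[{"jaw": 0, "offset": [-8, 36, 0], "rot": [0, 0, 0.4]}, {"jaw": 0, "offset": [-8, 36, -1], "rot": [0, 0, 0.4]}, {"jaw": 0, "offset": [-7, 36, 0], "rot": [0, 0, 0.4]}, {"jaw": 0, "offset": [-7, 36, -1], "rot": [0, 0, 0.5]}, {"jaw": 0, "offset": [-7, 36, 0], "rot": [0, 0, 0.4]}])

```text
time_s: 36.45
eef_pos: [0.5847, 0.0734, 0.2933]
eef_rot: [-0.002, -0.034, 0.999, 0.0]
wrist_force: [-0.5, -0.5, -1.8]
opening: 0.126
grasp_force: 60.8
```

>>> apply_moves(moves=[{"jaw": 0, "offset": [-7, 36, -1], "rot": [0, 0, 0.5]}, {"jaw": 0, "offset": [-6, 36, 0], "rot": [0, 0, 0.4]}, {"jaw": 0, "offset": [-6, 35, -1], "rot": [0, 0, 0.5]}, {"jaw": 0, "offset": [-6, 35, 0], "rot": [0, 0, 0.4]}, {"jaw": 0, "offset": [0, 0, 0], "rot": [0, 0, 0]}])

```text
time_s: 37.08
eef_pos: [0.6014, 0.2176, 0.2949]
eef_rot: [-0.002, -0.02, 1.0, 0.0]
wrist_force: [-0.7, -0.2, -1.9]
opening: 0.126
grasp_force: 60.7
```

```bash
python3 -c "
from held import *
held('plate_white',(.6038,.2155))"
```

```text
plate in tool [-0.6  0.9] [ 58.4 101.1] ang -0.21 flat z 0.0044 tilt deg [ 0.65 -0.09]
tcp [0.6014 0.2176 0.2949] tool y yaw 1.6112 tilt [-0.0035  0.    ] grip 60.673617124557495
move in tool xy mm [-1.7 -3.1] rot 0.44
down to bottom .0635 (mm): 217.0
```

>>> apply_moves(moves=[{"jaw": 0, "offset": [-2, -3, 20], "rot": [0, 0, 0.3]}, {"jaw": 0, "offset": [0, 0, 50], "rot": [0, 0, 0]}, {"jaw": 0, "offset": [0, 0, 55], "rot": [0, 0, 0]}, {"jaw": 0, "offset": [0, 0, 45], "rot": [0, 0, 0]}, {"jaw": 0, "offset": [0, 0, 20], "rot": [0, 0, 0]}])

```text
time_s: 37.8
eef_pos: [0.602, 0.2107, 0.1026]
eef_rot: [-0.003, -0.015, 1.0, -0.001]
wrist_force: [0.2, 0.7, -0.5]
opening: 0.126
grasp_force: 60.7
```

>>> apply_moves(moves=[{"jaw": 0, "offset": [0, 0, 0], "rot": [0, 0, 0]}, {"jaw": 0, "offset": [0, 0, 0], "rot": [0, 0, 0]}, {"jaw": 0, "offset": [0, 0, 0], "rot": [0, 0, 0]}, {"jaw": 0, "offset": [0, 0, 0], "rot": [0, 0, 0]}, {"jaw": 0, "offset": [0, 0, 0], "rot": [0, 0, 0]}])

```text
time_s: 38.42
eef_pos: [0.605, 0.2126, 0.108]
eef_rot: [0.001, -0.016, 1.0, 0.0]
wrist_force: [-0.9, 0.1, -1.8]
opening: 0.128
grasp_force: 60.7
```

```bash
python3 -c "
from held import *
held('plate_white',(.6038,.2155))"
```

```text
plate in tool [-0.6  0.7] [ 58.2 101.2] ang -0.04 flat z 0.0044 tilt deg [ 0.5  -0.09]
tcp [0.605  0.2126 0.108 ] tool y yaw 1.603 tilt [0.0011 0.0001] grip 60.70221662521362
move in tool xy mm [1.7 2.2] rot -0.2
down to bottom .0635 (mm): 30.1
```

>>> apply_moves(moves=[{"jaw": 0, "offset": [1.5, 2, 12], "rot": [0, 0, -0.2]}, {"jaw": 0, "offset": [0, 0, 8], "rot": [0, 0, 0]}, {"jaw": 0, "offset": [0, 0, 5], "rot": [0, 0, 0]}, {"jaw": 0, "offset": [0, 0, 3], "rot": [0, 0, 0]}, {"jaw": 0, "offset": [0, 0, 0], "rot": [0, 0, 0]}])

```text
time_s: 39.15
eef_pos: [0.6031, 0.2143, 0.079]
eef_rot: [-0.0, -0.018, 1.0, -0.0]
wrist_force: [0.1, -0.4, -1.5]
opening: 0.125
grasp_force: 60.7
```

>>> apply_moves(moves=[{"jaw": 0, "offset": [0, 0, 2], "rot": [0, 0, 0]}, {"jaw": 0, "offset": [0, 0, 2], "rot": [0, 0, 0]}, {"jaw": 0, "offset": [0, 0, 2], "rot": [0, 0, 0]}, {"jaw": 0, "offset": [0, 0, 2], "rot": [0, 0, 0]}, {"jaw": 0, "offset": [0, 0, 0], "rot": [0, 0, 0]}])

```text
time_s: 39.78
eef_pos: [0.6037, 0.2144, 0.0732]
eef_rot: [0.001, -0.018, 1.0, -0.0]
wrist_force: [-4.0, -1.1, 8.1]
opening: 0.124
grasp_force: 62.2
```

>>> apply_moves(moves=[{"jaw": 0, "offset": [0, 0, 2], "rot": [0, 0, 0]}, {"jaw": 0, "offset": [0, 0, 2], "rot": [0, 0, 0]}, {"jaw": 0, "offset": [0, 0, 1], "rot": [0, 0, 0]}, {"jaw": 0, "offset": [0, 0, 0], "rot": [0, 0, 0]}, {"jaw": 0, "offset": [0, 0, 0], "rot": [0, 0, 0]}])

```text
time_s: 40.4
eef_pos: [0.6037, 0.2145, 0.0699]
eef_rot: [0.001, -0.018, 1.0, -0.0]
wrist_force: [-9.2, -2.5, 20.4]
opening: 0.123
grasp_force: 63.8
```

>>> apply_moves(moves=[{"jaw": 0, "offset": [0, 0, 1], "rot": [0, 0, 0]}, {"jaw": 0, "offset": [0, 0, 1], "rot": [0, 0, 0]}, {"jaw": 0, "offset": [0, 0, 1], "rot": [0, 0, 0]}, {"jaw": 0, "offset": [0, 0, 0], "rot": [0, 0, 0]}, {"jaw": 0, "offset": [0, 0, 0], "rot": [0, 0, 0]}])

```text
time_s: 41.02
eef_pos: [0.6037, 0.2145, 0.0698]
eef_rot: [0.001, -0.018, 1.0, -0.0]
wrist_force: [-20.0, -5.5, 38.7]
opening: 0.122
grasp_force: 66.6
```

Run:
```python
from plan import *
Y=.125+np.pi/2
plan([(.6,.19,.30,1.6085,.5,4),(.563,-.32,.30,Y,.5,11),(.5605,-.3597,.26,Y,.5,3),(.5605,-.3597,.26,Y,.5,2)],start=(.6037,.2145,.105,1.6085))
```

```text
[{jaw:0.5,offset:[1,-6,-49],rot:[0,0,0]},{jaw:0.5,offset:[1,-6,-49],rot:[0,0,0]},{jaw:0.5,offset:[1,-6,-48],rot:[0,0,0]},{jaw:0.5,offset:[1.6,-6.3,-49],rot:[0,0,0]},{jaw:0.5,offset:[5,-46,0],rot:[0,0,-0.5]}]
[{jaw:0.5,offset:[6,-46,0],rot:[0,0,-0.5]},{jaw:0.5,offset:[6,-46,0],rot:[0,0,-0.4]},{jaw:0.5,offset:[6,-46,0],rot:[0,0,-0.5]},{jaw:0.5,offset:[7,-46,0],rot:[0,0,-0.4]},{jaw:0.5,offset:[7,-46,0],rot:[0,0,-0.5]}]
[{jaw:0.5,offset:[7,-46,0],rot:[0,0,-0.4]},{jaw:0.5,offset:[8,-46,0],rot:[0,0,-0.5]},{jaw:0.5,offset:[8,-46,0],rot:[0,0,-0.4]},{jaw:0.5,offset:[8,-46,0],rot:[0,0,-0.5]},{jaw:0.5,offset:[8.7,-45.5,0],rot:[0,0,-0.4]}]
[{jaw:0.5,offset:[2,-13,13],rot:[0,0,-0]},{jaw:0.5,offset:[3,-13,14],rot:[0,0,-0]},{jaw:0.5,offset:[2.5,-13,13],rot:[0,0,-0]},{jaw:0.5,offset:[0,0,0],rot:[0,0,-0]},{jaw:0.5,offset:[0,0,0],rot:[0,0,-0]}]
end [ 0.5605 -0.3597  0.26  ] yaw 1.6958 20
```

>>> apply_moves(moves=[{"jaw": 0, "offset": [0, 0, -2], "rot": [0, 0, 0]}, {"jaw": 0.5, "offset": [0, 0, -1], "rot": [0, 0, 0]}, {"jaw": 0.5, "offset": [0, 0, 0], "rot": [0, 0, 0]}, {"jaw": 0.5, "offset": [0, 0, 0], "rot": [0, 0, 0]}, {"jaw": 0.5, "offset": [0, 0, -36], "rot": [0, 0, 0]}])

```text
time_s: 41.65
eef_pos: [0.6003, 0.2138, 0.0987]
eef_rot: [-0.004, -0.018, 1.0, -0.001]
wrist_force: [0.0, -0.0, 0.8]
opening: 0.501
grasp_force: 0.0
```

>>> apply_moves(moves=[{"jaw": 0.5, "offset": [1, -6, -49], "rot": [0, 0, 0]}, {"jaw": 0.5, "offset": [1, -6, -49], "rot": [0, 0, 0]}, {"jaw": 0.5, "offset": [1, -6, -48], "rot": [0, 0, 0]}, {"jaw": 0.5, "offset": [2, -6, -49], "rot": [0, 0, 0]}, {"jaw": 0.5, "offset": [5, -46, 0], "rot": [0, 0, -0.5]}])

```text
time_s: 42.28
eef_pos: [0.5979, 0.1455, 0.3027]
eef_rot: [0.005, -0.024, 1.0, 0.0]
wrist_force: [0.8, -0.8, -0.1]
opening: 0.5
grasp_force: 0.0
```

>>> apply_moves(moves=[{"jaw": 0.5, "offset": [6, -46, 0], "rot": [0, 0, -0.5]}, {"jaw": 0.5, "offset": [6, -46, 0], "rot": [0, 0, -0.4]}, {"jaw": 0.5, "offset": [6, -46, 0], "rot": [0, 0, -0.5]}, {"jaw": 0.5, "offset": [7, -46, 0], "rot": [0, 0, -0.4]}, {"jaw": 0.5, "offset": [7, -46, 0], "rot": [0, 0, -0.5]}])

```text
time_s: 42.9
eef_pos: [0.5773, -0.0889, 0.2969]
eef_rot: [-0.0, -0.042, 0.999, 0.0]
wrist_force: [0.5, 0.3, 0.4]
opening: 0.499
grasp_force: 0.0
```

>>> apply_moves(moves=[{"jaw": 0.5, "offset": [7, -46, 0], "rot": [0, 0, -0.4]}, {"jaw": 0.5, "offset": [8, -46, 0], "rot": [0, 0, -0.5]}, {"jaw": 0.5, "offset": [8, -46, 0], "rot": [0, 0, -0.4]}, {"jaw": 0.5, "offset": [8, -46, 0], "rot": [0, 0, -0.5]}, {"jaw": 0.5, "offset": [9, -46, 0], "rot": [0, 0, -0.4]}])

```text
time_s: 43.52
eef_pos: [0.5604, -0.3218, 0.2967]
eef_rot: [-0.0, -0.061, 0.998, 0.0]
wrist_force: [0.9, 1.0, 0.8]
opening: 0.497
grasp_force: 0.0
```

>>> apply_moves(moves=[{"jaw": 0.5, "offset": [2, -13, 13], "rot": [0, 0, 0]}, {"jaw": 0.5, "offset": [3, -13, 14], "rot": [0, 0, 0]}, {"jaw": 0.5, "offset": [2, -13, 13], "rot": [0, 0, 0]}, {"jaw": 0.5, "offset": [0, 0, 0], "rot": [0, 0, 0]}, {"jaw": 0.5, "offset": [0, 0, 0], "rot": [0, 0, 0]}])

```text
time_s: 44.15
eef_pos: [0.5589, -0.3592, 0.2576]
eef_rot: [0.0, -0.062, 0.998, 0.0]
wrist_force: [0.3, 0.1, 0.5]
opening: 0.497
grasp_force: 0.0
```

```bash
python3 -c "
from go import *
go('plate_yellow')
ribs('top',['plate_red','plate_blue','plate_white'],zb=.055,fn='top4.png')"
```

```text
plate_yellow 0.63 [632.  74.] 940  rib None
tcp [ 0.5591 -0.3593  0.2582] yaw 1.695
plate_red 0.86 [194. 223.] 971 [0.473 0.293 0.065] rib (array([473.4, 297.3]), array([58.8, 12.2]), np.float32(0.052), np.float64(0.0906))
plate_blue 0.91 [197. 162.] 905 [0.602 0.294 0.065] rib (array([602.7, 297.6]), array([57.9, 11.4]), np.float32(0.029), np.float64(0.0906))
plate_white 0.59 [233. 161.] 1032 [0.602 0.212 0.065] rib (array([603. , 215.8]), array([58.9, 12.1]), np.float32(0.045), np.float64(0.09))
```

View pics/top4.png

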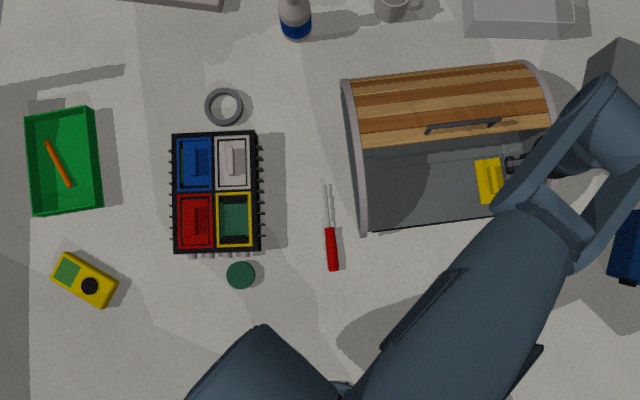

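The top view shows red, blue and white sitting inside their frames (194,220), (197,162) and (233,161). Yellow is still in the cabinet at (488,180). The network picked the wrong thing, so I'll measure yellow by colour.

Run:
```python
from plates import *
o=ctrl.get_obs();t=np.array(o['eef_pos']);Rm=q2R(o['eef_rot']);y=np.arctan2(*Rm.as_matrix()[[1,0],1])
for cam in ('wrist','top'):
    im,d,K,D,T=shot(cam,'w5.png' if cam=='wrist' else None);P=cloud(d,K,D,T)
    h=cv2.cvtColor(im,cv2.COLOR_RGB2HSV);m=cv2.inRange(h,(20,120,60),(36,255,255))>0
    m&=(P[...,0]>.45)&(P[...,0]<.66)&(P[...,1]<-.05)&(P[...,1]>-.46)&(P[...,2]<.1)
    Q=P[m];top=Q[(Q[:,2]>.082)]
    c,wh,a=cv2.minAreaRect((top[:,:2]*1000).astype(np.float32));print(cam,len(Q),len(top),np.round(c,1),np.round(wh,1),a,np.median(top[:,2]))
    if cam=='wrist':
        c=np.array(c);d=Rm.inv().apply(np.array([c[0]/1e3,c[1]/1e3,.0635])-t)*1000;print(t,y,'tool move',d.round(1))
```

```text
wrist 4589 678 [ 560.  -359.6] [59.  11.6] 7.260642051696777 0.086361102276835
[ 0.55878345 -0.35962572  0.25792352] 1.6941004264366395 tool move [ -1.1  -0.  194.4]
top 1027 143 [ 560.2 -358.5] [57.9 14.3] 6.439507007598877 0.08482532400953668
```

>>> apply_moves(moves=[{"jaw": 0.5, "offset": [-1, 0, 45], "rot": [0, 0, 0]}, {"jaw": 0.5, "offset": [0, 0, 50], "rot": [0, 0, 0]}, {"jaw": 0.5, "offset": [0, 0, 50], "rot": [0, 0, 0]}, {"jaw": 0.5, "offset": [0, 0, 32], "rot": [0, 0, 0]}, {"jaw": 0.5, "offset": [0, 0, 17], "rot": [0, 0, 0]}])

```text
time_s: 45.18
eef_pos: [0.5586, -0.359, 0.0611]
eef_rot: [-0.001, -0.061, 0.998, 0.001]
wrist_force: [0.2, 0.3, 0.1]
opening: 0.492
grasp_force: 0.0
```

>>> apply_moves(moves=[{"jaw": 0.5, "offset": [0, 0, 0], "rot": [0, 0, 0]}, {"jaw": 0.5, "offset": [0, 0, 0], "rot": [0, 0, 0]}, {"jaw": 0, "offset": [0, 0, 0], "rot": [0, 0, 0]}, {"jaw": 0, "offset": [0, 0, 0], "rot": [0, 0, 0]}, {"jaw": 0, "offset": [0, 0, 0], "rot": [0, 0, 0]}])

```text
time_s: 45.8
eef_pos: [0.5603, -0.3605, 0.065]
eef_rot: [0.001, -0.061, 0.998, -0.001]
wrist_force: [-0.4, 1.0, 6.4]
opening: 0.124
grasp_force: 62.4
```

>>> apply_moves(moves=[{"jaw": 0, "offset": [0, 0, 0], "rot": [0, 0, 0]}, {"jaw": 0, "offset": [0, 0, 0], "rot": [0, 0, 0]}, {"jaw": 0, "offset": [0, 0, 0], "rot": [0, 0, 0]}, {"jaw": 0, "offset": [0, 0, -15], "rot": [0, 0, 0]}, {"jaw": 0, "offset": [0, 0, -25], "rot": [0, 0, 0]}])

```text
time_s: 46.42
eef_pos: [0.5586, -0.359, 0.103]
eef_rot: [-0.001, -0.061, 0.998, 0.001]
wrist_force: [0.3, 1.1, -0.5]
opening: 0.127
grasp_force: 61.4
```

>>> apply_moves(moves=[{"jaw": 0, "offset": [0, 0, -40], "rot": [0, 0, 0]}, {"jaw": 0, "offset": [0, 0, -50], "rot": [0, 0, 0]}, {"jaw": 0, "offset": [0, 0, -50], "rot": [0, 0, 0]}, {"jaw": 0, "offset": [0, 0, -40], "rot": [0, 0, 0]}, {"jaw": 0, "offset": [0, 0, -10], "rot": [0, 0, 0]}])

```text
time_s: 47.05
eef_pos: [0.5605, -0.3606, 0.2977]
eef_rot: [0.002, -0.061, 0.998, -0.002]
wrist_force: [0.3, -0.4, -1.3]
opening: 0.122
grasp_force: 61.4
```

Run:
```python
from plan import *
plan([(.54,-.15,.30,1.67,0,6),(.4779,.2109,.30,1.6073,0,12),(.4779,.2109,.30,1.6073,0,2)])
```

```text
[{jaw:0,offset:[-1,35,-1],rot:[0,0,0.2]},{jaw:0,offset:[-1,35,-0],rot:[-0.1,0,0.2]},{jaw:0,offset:[-1,35,-1],rot:[0,0.1,0.2]},{jaw:0,offset:[0,35,-0],rot:[-0.1,0,0.3]},{jaw:0,offset:[0,36,-0],rot:[0,0.1,0.2]}]
[{jaw:0,offset:[-0.5,35.5,-0.9],rot:[-0.1,0,0.3]},{jaw:0,offset:[2,30,0],rot:[0,0,0.3]},{jaw:0,offset:[2,30,0],rot:[0,0,0.3]},{jaw:0,offset:[3,30,0],rot:[0,0,0.3]},{jaw:0,offset:[3,31,0],rot:[0,0,0.3]}]
[{jaw:0,offset:[3,30,0],rot:[0,0,0.3]},{jaw:0,offset:[3,31,0],rot:[0,0,0.3]},{jaw:0,offset:[3,30,0],rot:[0,0,0.3]},{jaw:0,offset:[3,30,0],rot:[0,0,0.3]},{jaw:0,offset:[3,31,0],rot:[0,0,0.3]}]
[{jaw:0,offset:[4,30,0],rot:[0,0,0.3]},{jaw:0,offset:[4,31,0],rot:[0,0,0.3]},{jaw:0,offset:[3.8,30.3,0.1],rot:[0,0,0.3]},{jaw:0,offset:[0,0,0],rot:[0,0,-0]},{jaw:0,offset:[0,0,0],rot:[0,0,-0]}]
end [0.4779 0.2109 0.3   ] yaw 1.6064 20
```

>>> apply_moves(moves=[{"jaw": 0, "offset": [-1, 35, -1], "rot": [0, 0, 0.2]}, {"jaw": 0, "offset": [-1, 35, 0], "rot": [0, 0, 0.2]}, {"jaw": 0, "offset": [-1, 35, -1], "rot": [0, 0, 0.2]}, {"jaw": 0, "offset": [0, 35, 0], "rot": [0, 0, 0.3]}, {"jaw": 0, "offset": [0, 36, 0], "rot": [0, 0, 0.2]}])

```text
time_s: 47.68
eef_pos: [0.5412, -0.183, 0.2934]
eef_rot: [-0.001, -0.052, 0.999, 0.001]
wrist_force: [0.8, 0.7, -1.2]
opening: 0.13
grasp_force: 61.4
```

>>> apply_moves(moves=[{"jaw": 0, "offset": [0, 36, -1], "rot": [0, 0, 0.3]}, {"jaw": 0, "offset": [2, 30, 0], "rot": [0, 0, 0.3]}, {"jaw": 0, "offset": [2, 30, 0], "rot": [0, 0, 0.3]}, {"jaw": 0, "offset": [3, 30, 0], "rot": [0, 0, 0.3]}, {"jaw": 0, "offset": [3, 31, 0], "rot": [0, 0, 0.3]}])

```text
time_s: 48.3
eef_pos: [0.5164, -0.028, 0.2946]
eef_rot: [-0.001, -0.039, 0.999, 0.0]
wrist_force: [-0.2, 0.9, -2.0]
opening: 0.124
grasp_force: 61.4
```

>>> apply_moves(moves=[{"jaw": 0, "offset": [3, 30, 0], "rot": [0, 0, 0.3]}, {"jaw": 0, "offset": [3, 31, 0], "rot": [0, 0, 0.3]}, {"jaw": 0, "offset": [3, 30, 0], "rot": [0, 0, 0.3]}, {"jaw": 0, "offset": [3, 30, 0], "rot": [0, 0, 0.3]}, {"jaw": 0, "offset": [3, 31, 0], "rot": [0, 0, 0.3]}])

```text
time_s: 48.92
eef_pos: [0.4913, 0.1224, 0.2946]
eef_rot: [-0.001, -0.025, 1.0, 0.0]
wrist_force: [-0.5, -0.2, -1.0]
opening: 0.125
grasp_force: 61.4
```

>>> apply_moves(moves=[{"jaw": 0, "offset": [4, 30, 0], "rot": [0, 0, 0.3]}, {"jaw": 0, "offset": [4, 30, 0], "rot": [0, 0, 0.3]}, {"jaw": 0, "offset": [4, 30, 0], "rot": [0, 0, 0.3]}, {"jaw": 0, "offset": [0, 0, 0], "rot": [0, 0, 0]}, {"jaw": 0, "offset": [0, 0, 0], "rot": [0, 0, 0]}])

```text
time_s: 49.55
eef_pos: [0.4759, 0.2104, 0.2952]
eef_rot: [-0.001, -0.018, 1.0, -0.0]
wrist_force: [1.0, 0.1, -0.5]
opening: 0.12
grasp_force: 61.4
```

```bash
python3 -c "
from held import *
held('plate_yellow',(.4779,.2109))"
```

```text
plate in tool [-0.3  0.8] [ 58.4 100. ] ang -0.06 flat z 0.0044 tilt deg [ 0.57 -0.06]
tcp [0.4759 0.2104 0.2952] tool y yaw 1.6067 tilt [-0.0018 -0.0008] grip 61.404218673706055
move in tool xy mm [-1.7 -0.4] rot 0.03
down to bottom .0635 (mm): 217.3
```

>>> apply_moves(moves=[{"jaw": 0, "offset": [-1.5, 0, 20], "rot": [0, 0, 0]}, {"jaw": 0, "offset": [0, 0, 50], "rot": [0, 0, 0]}, {"jaw": 0, "offset": [0, 0, 55], "rot": [0, 0, 0]}, {"jaw": 0, "offset": [0, 0, 45], "rot": [0, 0, 0]}, {"jaw": 0, "offset": [0, 0, 20], "rot": [0, 0, 0]}])

```text
time_s: 50.28
eef_pos: [0.4761, 0.2095, 0.1032]
eef_rot: [-0.002, -0.017, 1.0, -0.0]
wrist_force: [-0.0, -0.0, -0.8]
opening: 0.123
grasp_force: 61.4
```

>>> apply_moves(moves=[{"jaw": 0, "offset": [0, 0, 0], "rot": [0, 0, 0]}, {"jaw": 0, "offset": [0, 0, 0], "rot": [0, 0, 0]}, {"jaw": 0, "offset": [0, 0, 0], "rot": [0, 0, 0]}, {"jaw": 0, "offset": [0, 0, 0], "rot": [0, 0, 0]}, {"jaw": 0, "offset": [0, 0, 0], "rot": [0, 0, 0]}])

```text
time_s: 50.9
eef_pos: [0.4781, 0.211, 0.1068]
eef_rot: [0.0, -0.018, 1.0, 0.0]
wrist_force: [-0.4, -0.3, -0.5]
opening: 0.123
grasp_force: 61.4
```

```bash
python3 -c "
from held import *
held('plate_yellow',(.4779,.2109))"
```

```text
plate in tool [-0.6  0.8] [100.5  58.3] ang 0.07 flat z 0.0044 tilt deg [ 0.47 -0.06]
tcp [0.4781 0.211  0.1068] tool y yaw 1.6065 tilt [0.001  0.0002] grip 61.371753215789795
move in tool xy mm [ 0.8 -0.9] rot -0.12
down to bottom .0635 (mm): 28.9
```

>>> apply_moves(moves=[{"jaw": 0, "offset": [0.5, -0.5, 12], "rot": [0, 0, 0]}, {"jaw": 0, "offset": [0, 0, 8], "rot": [0, 0, 0]}, {"jaw": 0, "offset": [0, 0, 5], "rot": [0, 0, 0]}, {"jaw": 0, "offset": [0, 0, 3], "rot": [0, 0, 0]}, {"jaw": 0, "offset": [0, 0, 0], "rot": [0, 0, 0]}])

```text
time_s: 51.62
eef_pos: [0.4774, 0.2104, 0.0782]
eef_rot: [-0.0, -0.018, 1.0, 0.0]
wrist_force: [0.4, 0.5, 0.0]
opening: 0.127
grasp_force: 61.4
```

>>> apply_moves(moves=[{"jaw": 0, "offset": [0, 0, 2], "rot": [0, 0, 0]}, {"jaw": 0, "offset": [0, 0, 2], "rot": [0, 0, 0]}, {"jaw": 0, "offset": [0, 0, 2], "rot": [0, 0, 0]}, {"jaw": 0, "offset": [0, 0, 2], "rot": [0, 0, 0]}, {"jaw": 0, "offset": [0, 0, 0], "rot": [0, 0, 0]}])

```text
time_s: 52.25
eef_pos: [0.4777, 0.2105, 0.0715]
eef_rot: [0.0, -0.018, 1.0, 0.0]
wrist_force: [-2.8, -1.0, 6.8]
opening: 0.125
grasp_force: 62.8
```

>>> apply_moves(moves=[{"jaw": 0, "offset": [0, 0, 2], "rot": [0, 0, 0]}, {"jaw": 0, "offset": [0, 0, 1], "rot": [0, 0, 0]}, {"jaw": 0, "offset": [0, 0, 1], "rot": [0, 0, 0]}, {"jaw": 0, "offset": [0, 0, 0], "rot": [0, 0, 0]}, {"jaw": 0, "offset": [0, 0, 0], "rot": [0, 0, 0]}])

```text
time_s: 52.88
eef_pos: [0.4777, 0.2105, 0.0699]
eef_rot: [0.0, -0.018, 1.0, -0.0]
wrist_force: [-14.2, -4.9, 31.8]
opening: 0.122
grasp_force: 66.1
```

>>> apply_moves(moves=[{"jaw": 0, "offset": [0, 0, 1], "rot": [0, 0, 0]}, {"jaw": 0, "offset": [0, 0, 0], "rot": [0, 0, 0]}, {"jaw": 0, "offset": [0, 0, -2], "rot": [0, 0, 0]}, {"jaw": 0.5, "offset": [0, 0, -1], "rot": [0, 0, 0]}, {"jaw": 0.5, "offset": [0, 0, 0], "rot": [0, 0, 0]}])

```text
time_s: 53.5
eef_pos: [0.4776, 0.2104, 0.0684]
eef_rot: [0.0, -0.018, 1.0, 0.0]
wrist_force: [-0.9, 0.7, -0.7]
opening: 0.498
grasp_force: 0.0
```

>>> apply_moves(moves=[{"jaw": 0.5, "offset": [0, 0, 0], "rot": [0, 0, 0]}, {"jaw": 0.5, "offset": [0, 0, -36], "rot": [0, 0, 0]}, {"jaw": 0.5, "offset": [0, 0, -60], "rot": [0, 0, 0]}, {"jaw": 0.5, "offset": [0, 0, -60], "rot": [0, 0, 0]}, {"jaw": 0.5, "offset": [0, 0, -60], "rot": [0, 0, 0]}])

```text
time_s: 54.12
eef_pos: [0.4771, 0.2103, 0.2859]
eef_rot: [-0.0, -0.018, 1.0, -0.0]
wrist_force: [0.8, 0.1, -0.3]
opening: 0.499
grasp_force: 0.0
```

>>> apply_moves(moves=[{"jaw": 0.5, "offset": [0, 20, -50], "rot": [0, 0, 0]}, {"jaw": 0.5, "offset": [0, 20, -30], "rot": [0, 0, 0]}, {"jaw": 0.5, "offset": [0, 0, 0], "rot": [0, 0, 0]}, {"jaw": 0.5, "offset": [0, 0, 0], "rot": [0, 0, 0]}, {"jaw": 0.5, "offset": [0, 0, 0], "rot": [0, 0, 0]}])

```text
time_s: 54.75
eef_pos: [0.4754, 0.2497, 0.3623]
eef_rot: [-0.002, -0.017, 1.0, -0.0]
wrist_force: [0.2, 0.1, -0.5]
opening: 0.501
grasp_force: 0.0
```

Run:
```python
from plates import *
o=ctrl.get_obs();print(o['eef_pos'])
im,d,K,D,T=shot('wrist','w6.png');P=cloud(d,K,D,T)
for n in ('red','yellow','blue','white'):
    for q in ctrl.outline_of('wrist','plate_'+n)[:1]:
        m=cv2.erode((q['region']&(d>0)).astype(np.uint8),np.ones((3,3)))>0;Q=P[m]
        Q=Q[(Q[:,0]>.38)&(Q[:,0]<.7)&(Q[:,1]>.13)&(Q[:,1]<.38)]
        F=Q[(Q[:,2]>.058)&(Q[:,2]<.078)];t=Q[Q[:,2]>.086]
        if len(F)<50: print(n,'none',len(F));continue
        k=np.linalg.lstsq(np.c_[F[:,:2]-F[:,:2].mean(0),np.ones(len(F))],F[:,2],rcond=None)[0]
        print(n,round(q['score'],2),'flat z',np.median(F[:,2]).round(4),'tilt deg',np.degrees(k[:2]).round(2),'rib',np.median(t,0).round(4) if len(t) else '')
```

```text
[0.4753991  0.24968139 0.3623029 ]
red 0.66 flat z 0.0655 tilt deg [-0.07 -0.07] rib [0.4714 0.2966 0.0913]
yellow 0.96 flat z 0.0654 tilt deg [0.08 0.16] rib [0.4771 0.2118 0.0913]
blue 0.58 flat z 0.0655 tilt deg [-0.12 -0.18] rib [0.603  0.2975 0.0913]
white 0.98 flat z 0.0655 tilt deg [-0.06  0.08] rib [0.601  0.2156 0.0914]
```

View pics/w6.png

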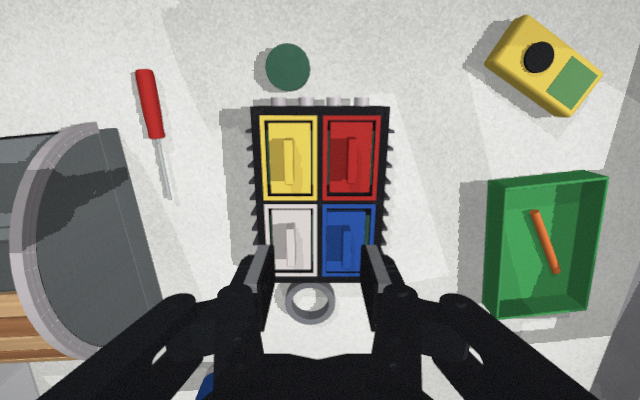

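The wrist view shows all four plates level inside their own frames: yellow (289,155), red (351,157), white (291,240) and blue (345,242). The tin and screwdriver are undisturbed. Next I close the shutter.

Run:
```python
from plan import *
plan([(.52,.05,.37,.85,.5,5),(.638,-.245,.37,.12,.5,8),(.638,-.245,.37,.12,.5,2)])
```

```text
[{jaw:0.5,offset:[-7,-40,-1],rot:[0,0,8.7]},{jaw:0.5,offset:[-14,-39,-1],rot:[0,0,8.7]},{jaw:0.5,offset:[-19,-36,-1],rot:[0,0,8.6]},{jaw:0.5,offset:[-24,-33,-2],rot:[0,0,8.7]},{jaw:0.5,offset:[-29.4,-29,-1.3],rot:[0,0,8.6]}]
[{jaw:0.5,offset:[-35,-18,0],rot:[0,0,5.2]},{jaw:0.5,offset:[-37,-15,0],rot:[0,0,5.2]},{jaw:0.5,offset:[-38,-11,0],rot:[0,0,5.2]},{jaw:0.5,offset:[-39,-8,0],rot:[0,0,5.2]},{jaw:0.5,offset:[-40,-4,0],rot:[0,0,5.3]}]
[{jaw:0.5,offset:[-40,-1,0],rot:[0,0,5.2]},{jaw:0.5,offset:[-39,3,0],rot:[0,0,5.3]},{jaw:0.5,offset:[-39.1,7.2,0],rot:[-0.1,0,5.2]},{jaw:0.5,offset:[0,0,0],rot:[0,0,0]},{jaw:0.5,offset:[0,0,0],rot:[0,0,0]}]
end [ 0.6379 -0.245   0.37  ] yaw 0.1206 15
```

>>> apply_moves(moves=[{"jaw": 0.5, "offset": [-7, -40, -1], "rot": [0, 0, 8.7]}, {"jaw": 0.5, "offset": [-14, -39, -1], "rot": [0, 0, 8.7]}, {"jaw": 0.5, "offset": [-19, -36, -1], "rot": [0, 0, 8.6]}, {"jaw": 0.5, "offset": [-24, -33, -2], "rot": [0, 0, 8.7]}, {"jaw": 0.5, "offset": [-29, -29, -1], "rot": [0, 0, 8.6]}])

```text
time_s: 55.62
eef_pos: [0.52, 0.0492, 0.3704]
eef_rot: [0.0, 0.355, 0.935, 0.0]
wrist_force: [0.7, 0.9, -0.4]
opening: 0.499
grasp_force: 0.0
```

>>> apply_moves(moves=[{"jaw": 0.5, "offset": [-35, -18, 0], "rot": [0, 0, 5.2]}, {"jaw": 0.5, "offset": [-37, -15, 0], "rot": [0, 0, 5.2]}, {"jaw": 0.5, "offset": [-38, -11, 0], "rot": [0, 0, 5.2]}, {"jaw": 0.5, "offset": [-39, -8, 0], "rot": [0, 0, 5.2]}, {"jaw": 0.5, "offset": [-40, -4, 0], "rot": [0, 0, 5.3]}])

```text
time_s: 56.25
eef_pos: [0.5939, -0.1355, 0.3701]
eef_rot: [-0.0, 0.556, 0.831, 0.0]
wrist_force: [0.9, 0.4, -1.1]
opening: 0.496
grasp_force: 0.0
```

>>> apply_moves(moves=[{"jaw": 0.5, "offset": [-40, -1, 0], "rot": [0, 0, 5.2]}, {"jaw": 0.5, "offset": [-39, 3, 0], "rot": [0, 0, 5.3]}, {"jaw": 0.5, "offset": [-39, 7, 0], "rot": [0, 0, 5.2]}, {"jaw": 0.5, "offset": [0, 0, 0], "rot": [0, 0, 0]}, {"jaw": 0.5, "offset": [0, 0, 0], "rot": [0, 0, 0]}])

```text
time_s: 56.88
eef_pos: [0.6375, -0.2441, 0.3698]
eef_rot: [-0.001, 0.663, 0.749, 0.0]
wrist_force: [-0.7, 0.5, -0.1]
opening: 0.502
grasp_force: 0.0
```

Run:
```python
from plates import *
o=ctrl.get_obs();t=np.array(o['eef_pos']);Rm=q2R(o['eef_rot']);print(t.round(4),np.round(o['eef_rot'],4))
im,d,K,D,T=shot('wrist');P=cloud(d,K,D,T)
m=(P[...,2]>.262)&(P[...,2]<.295)&(P[...,1]<-.15)&(P[...,1]>-.36)&(P[...,0]>.58)&(P[...,0]<.70)&(d>0)
Q=P[m];h=Q[Q[:,2]>np.percentile(Q[:,2],80)-.004];print(len(Q),np.percentile(Q[:,2],[10,50,95]))
k=np.polyfit(h[:,1],h[:,0],1);print('bar x at tcp y',np.polyval(k,t[1]),'slope',k[0],'y range',h[:,1].min(),h[:,1].max())
b=np.array([np.polyval(k,-.25),-.25,0]);print('tool offset',(Rm.inv().apply(np.array([np.polyval(k,t[1]),t[1],t[2]])-t)*1000).round(1))
```

```text
[ 0.6375 -0.2441  0.3698] [-5.000e-04  6.628e-01  7.488e-01  1.000e-04]
2193 [0.27715458 0.27954427 0.28099224]
bar x at tcp y 0.6398578853552921 slope -0.11915563946590352 y range -0.3141616925203555 -0.17445824577341143
tool offset [-0.3  2.4 -0. ]
```

>>> apply_moves(moves=[{"jaw": 0.5, "offset": [0, 2.5, 35], "rot": [0, 0, 0]}, {"jaw": 0.5, "offset": [0, 0, 40], "rot": [0, 0, 0]}, {"jaw": 0.5, "offset": [0, 0, 38], "rot": [0, 0, 0]}, {"jaw": 0.5, "offset": [0, 0, 0], "rot": [0, 0, 0]}, {"jaw": 0, "offset": [0, 0, 0], "rot": [0, 0, 0]}])

```text
time_s: 57.55
eef_pos: [0.6409, -0.2437, 0.2596]
eef_rot: [0.001, 0.663, 0.749, 0.0]
wrist_force: [0.1, -0.2, 1.3]
opening: 0.302
grasp_force: 0.0
```

>>> apply_moves(moves=[{"jaw": 0, "offset": [0, 0, 0], "rot": [0, 0, 0]}, {"jaw": 0, "offset": [0, 0, 0], "rot": [0, 0, 0]}, {"jaw": 0, "offset": [0, 0, 0], "rot": [0, 0, 0]}, {"jaw": 0, "offset": [0, 0, 0], "rot": [0, 0, 0]}, {"jaw": 0, "offset": [0, 0, 0], "rot": [0, 0, 0]}])

```text
time_s: 58.18
eef_pos: [0.6397, -0.2445, 0.2605]
eef_rot: [0.001, 0.663, 0.749, -0.001]
wrist_force: [-8.0, 1.7, 5.4]
opening: 0.089
grasp_force: 58.6
```

>>> apply_moves(moves=[{"jaw": 0, "offset": [0, -22, 1], "rot": [0, 0, 0]}, {"jaw": 0, "offset": [0, -22, 3], "rot": [0, 0, 0]}, {"jaw": 0, "offset": [0, -22, 5], "rot": [0, 0, 0]}, {"jaw": 0, "offset": [0, -21, 7], "rot": [0, 0, 0]}, {"jaw": 0, "offset": [0, -21, 10], "rot": [0, 0, 0]}])

```text
time_s: 58.8
eef_pos: [0.535, -0.2575, 0.2361]
eef_rot: [0.004, 0.663, 0.749, 0.001]
wrist_force: [-0.1, 3.8, 7.7]
opening: 0.086
grasp_force: 62.1
```

>>> apply_moves(moves=[{"jaw": 0, "offset": [0, -19, 11], "rot": [0, 0, 0]}, {"jaw": 0, "offset": [0, -18, 13], "rot": [0, 0, 0]}, {"jaw": 0, "offset": [0, -17, 15], "rot": [0, 0, 0]}, {"jaw": 0, "offset": [0, -15, 17], "rot": [0, 0, 0]}, {"jaw": 0, "offset": [0, -14, 18], "rot": [0, 0, 0]}])

```text
time_s: 59.42
eef_pos: [0.4512, -0.2674, 0.1596]
eef_rot: [0.002, 0.663, 0.749, 0.0]
wrist_force: [3.7, 3.8, 0.7]
opening: 0.088
grasp_force: 64.6
```

>>> apply_moves(moves=[{"jaw": 0, "offset": [0, -11, 19], "rot": [0, 0, 0]}, {"jaw": 0, "offset": [0, -10, 20], "rot": [0, 0, 0]}, {"jaw": 0, "offset": [0, -7, 21], "rot": [0, 0, 0]}, {"jaw": 0, "offset": [0, -5, 22], "rot": [0, 0, 0]}, {"jaw": 0, "offset": [0, -3, 20], "rot": [0, 0, 0]}])

```text
time_s: 60.05
eef_pos: [0.414, -0.2718, 0.0559]
eef_rot: [-0.0, 0.663, 0.749, -0.001]
wrist_force: [-3.6, 1.8, -0.4]
opening: 0.09
grasp_force: 68.4
```

>>> apply_moves(moves=[{"jaw": 0, "offset": [0, 0, 2], "rot": [0, 0, 0]}, {"jaw": 0, "offset": [0, 0, 1], "rot": [0, 0, 0]}, {"jaw": 0, "offset": [0, 0, 1], "rot": [0, 0, 0]}, {"jaw": 0, "offset": [0, 0, 0], "rot": [0, 0, 0]}, {"jaw": 0, "offset": [0, 0, 0], "rot": [0, 0, 0]}])

```text
time_s: 60.68
eef_pos: [0.4137, -0.2718, 0.0521]
eef_rot: [-0.001, 0.663, 0.749, -0.001]
wrist_force: [-9.5, -0.8, -1.7]
opening: 0.091
grasp_force: 68.3
```

>>> apply_moves(moves=[{"jaw": 0, "offset": [0, 0, 1], "rot": [0, 0, 0]}, {"jaw": 0, "offset": [0, 0, 1], "rot": [0, 0, 0]}, {"jaw": 0, "offset": [0, 0, 1], "rot": [0, 0, 0]}, {"jaw": 0, "offset": [0, 0, 0], "rot": [0, 0, 0]}, {"jaw": 0, "offset": [0, 0, 0], "rot": [0, 0, 0]}])

```text
time_s: 61.3
eef_pos: [0.4136, -0.2719, 0.0503]
eef_rot: [-0.001, 0.663, 0.749, -0.001]
wrist_force: [-14.4, 1.9, 11.9]
opening: 0.092
grasp_force: 69.8
```

Force is building, so the shutter is on its stop. Releasing, retreating upward and checking the handle.

>>> apply_moves(moves=[{"jaw": 0.5, "offset": [0, 0, 0], "rot": [0, 0, 0]}, {"jaw": 0.5, "offset": [0, 0, 0], "rot": [0, 0, 0]}, {"jaw": 0.5, "offset": [0, 0, 0], "rot": [0, 0, 0]}, {"jaw": 0.5, "offset": [0, 0, -20], "rot": [0, 0, 0]}, {"jaw": 0.5, "offset": [0, 0, -45], "rot": [0, 0, 0]}])

```text
time_s: 61.92
eef_pos: [0.4138, -0.2702, 0.1123]
eef_rot: [-0.002, 0.663, 0.749, 0.0]
wrist_force: [-0.1, -0.4, 0.3]
opening: 0.499
grasp_force: 0.0
```

>>> apply_moves(moves=[{"jaw": 0.5, "offset": [0, -5, -30], "rot": [0, 0, 0]}, {"jaw": 0.5, "offset": [0, -10, -20], "rot": [0, 0, 0]}, {"jaw": 0.5, "offset": [0, 0, 0], "rot": [0, 0, 0]}, {"jaw": 0.5, "offset": [0, 0, 0], "rot": [0, 0, 0]}, {"jaw": 0.5, "offset": [0, 0, 0], "rot": [0, 0, 0]}])

```text
time_s: 62.55
eef_pos: [0.3997, -0.2727, 0.1621]
eef_rot: [-0.001, 0.663, 0.749, 0.0]
wrist_force: [-0.3, 0.2, 0.2]
opening: 0.5
grasp_force: 0.0
```

Run:
```python
from plates import *
im,d,K,D,T=shot('wrist','w7.png');P=cloud(d,K,D,T);print(ctrl.get_obs()['eef_pos'])
m=(d>0)&(P[...,2]>.05)&(P[...,2]<.10)&(P[...,0]<.43)&(P[...,0]>.38)&(P[...,1]>-.31)&(P[...,1]<-.23)
Q=P[m];print(m.sum(),np.median(Q,0))
ribs('top',zb=.055,fn='top7.png')
```

```text
[ 0.39968971 -0.27269217  0.16212672]
1259 [ 0.4131053  -0.26708471  0.07430128]
plate_red 0.88 [196. 222.] 1005 [0.472 0.293 0.065] rib (array([473.5, 297.3]), array([58.6, 12.7]), np.float32(0.022), np.float64(0.0906))
plate_yellow 0.58 [232. 215.] 1017 [0.479 0.208 0.065] rib (array([477.4, 210.8]), array([58.2, 11.5]), np.float32(0.012), np.float64(0.0905))
plate_blue 0.82 [200. 165.] 942 [0.601 0.294 0.065] rib (array([602.9, 296.9]), array([57.1,  9.8]), np.float32(0.012), np.float64(0.0904))
plate_white 0.9 [235. 161.] 976 [0.6   0.212 0.065] rib (array([603.3, 215.9]), array([59.3, 12.1]), np.float32(0.061), np.float64(0.0905))
```

View pics/top7.png

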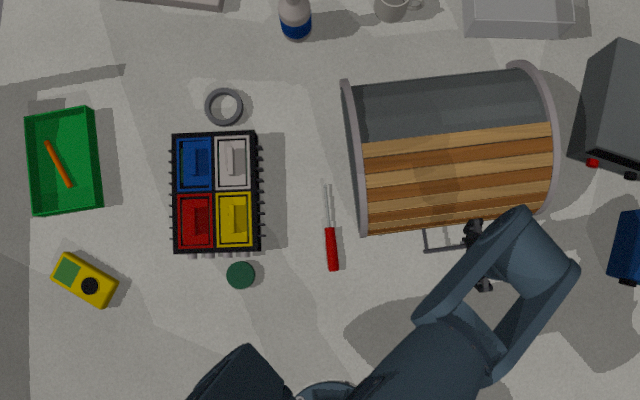

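The handle's top is at z = 0.0743, the same as at the start, so the shutter is closed. The top view shows the cabinet shut, all four plates seated, and the tin (241,274) and screwdriver (331,230) in place.

```bash
python3 -c "
from bench import ctrl
print(ctrl.hand_in())"
```

```text
the job is handed in; nothing more can be done
None
```

The job is done and handed in: all four plates are home and level in their own-colour bays, the empty cabinet's shutter is closed, and the tin and screwdriver were not moved.

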